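# Stack soap bars in staggered courses on the curing turntable

### The arm

A 7-joint arm with a two-finger parallel gripper is mounted at the origin on the work surface. World frame = base frame: x ahead of the robot, y to its left, z up, the work surface at z = 0. Lengths are in m, angles in degrees, forces in N, time in s.
With the tool pointing down it reaches from about 0.425 to 0.875 m from the base axis. Payload 4.7 kg.
Tool frame: the origin (TCP) lies on the mounting face of the last link; the fingertips stand 182 mm ahead of it and the grasp point (between the pads) lies 164 mm ahead of it; z points along the fingers, y is the line along which they close (so a half turn about z gives the same grasp; the last joint's range is limited). The gripper opens to 87 mm and grips with 3 to 60 N. Pads are 19 mm wide; open, the fingers measure 117 mm over their backs; the gripper's body (75 mm by 190 mm) begins 51 mm behind the grasp point.
Start: joints at [70.594, 18.392, -4.016, 83.108, 1.295, 78.541, -3.26], TCP at [0.225, -0.61, 0.405] pointing down, gripper open.
Joint ranges: [-163.93, 163.93], [-17.29, 119.83], [-79.2, 71.16], [3.27, 140.29], [-89.18, 269.18], [5.43, 117.66], [-154.24, 154.24]. Speed limits (degrees/s): [147.25, 147.25, 180, 180, 180, 180, 180].

### API

Orientations are given as [roll, pitch, yaw] about the fixed x, y, z axes, in that order (R = Rz(yaw) Ry(pitch) Rx(roll)).
In Python, from cell import env gives the robot as it stands.
- The arm moves only by the tool servo_tool, never from a script. Its argument "plan" is a list of rows, each an object with "xyz": the shift along the tool's x, y, z in cm, a list of three; "twist": the turn, a rotation vector about the tool's x, y, z in degrees, a list of three; "jaw": the closure, from 0 (fully open) to 1 (shut). In form: [{"xyz": [x, y, z], "twist": [wx, wy, wz], "jaw": jaw}, ...]. A call has 1 to 10 rows; each row is the pose to reach, as a shift and turn from the pose commanded when the call began, along the tool's axes at that moment; what a row does not reach only later rows make up. A row lasts 1/12 s, in which the tool goes at most 41.7 mm and 7.16 degrees, less where a joint would pass 70% of its speed; a pose out of reach is approached as far as the arm can. A call with a gripper value outside its range is refused whole. The fingers move at their own pace and stop on an object; "newtons" is the grip in N (left out, the last holds). Time passes only in rows, so rows that repeat a pose let the fingers close. It gives the time, the measured TCP pose, the force, the opening and the grip force at its end, in the units of the state.
- env.get_obs(): the state, without advancing time (a new reading comes with each control period).
- env.read_camera(name): name is "scene" or "top"; returns a dict with "img" (400x640x3 uint8, red, green, blue), "camera_matrix" (3x3 intrinsics, pixels), "R" (3x3) and "t" (3): a world point X has camera coordinates R X + t. Camera axes: x right, y down, z forward; pixel columns grow to the right and rows downward; lengths in m; the calibration is good to about 2 mm. A picture is of the moment at which its call begins. There is no depth.
- env.sign_off(): hands the job in; it is judged then, once.
The state is a dict: "time_s": time; "qpos": joint angles; "joint_velocities": joint speeds; "effort": joint torques, N m; "tool_pos": TCP position; "tool_rot": TCP orientation; "force": force on the tool from outside, world axes, zero at the start; "wrist_torque": the same for the moment, N m; "grip_width": finger opening in m; "grasp_force": force on a finger pad.
Only numpy, scipy, OpenCV 4.12 (cv2) and the standard library are available. Lean on these libraries where they do the work, as an engineer would, in place of code of your own. Each camera call takes 0.05 s, during which the arm holds its last target. There are 200 camera calls.

### The job

Lift the sprung plunger of the soap turntable, swing the table a quarter turn counter-clockwise to the loading position (board across in front of the robot) and let the plunger drop home; then, with it locked there, lay every soap bar flat on the wooden board in staggered courses, lengthwise along the board: three bars end to end, evenly filling the board, then two set over by half a length astride the joints below, then one, starting a course only when the one below is full, until the bars are used up. Finally lift the plunger, turn the table back to where it was and let the plunger drop home, with the stack still in order on the board, and knock over no bottle.

Things in the scene. Friction and masses are not known exactly. Their poses are not given: they have to be found in the camera images.
- turn (a joint): Angle of the turntable's dark steel head, rad: 0 = drying position (start), 1.571 (quarter turn counter-clockwise from above) = loading; end stops at both. The head (200 mm across, top 34 mm over the bench) carries a wooden board 252 x 54 mm, top at 50 mm. Turns easily (2 N at the knob) while the plunger is up, not at all while it is home; stays where left.
- plunger (a joint): Lift of the sprung plunger, m, straight up: 0 = home, pin down in a notch; 0.022 = fully up. The pin clears the ring from 0.0105 up; let go between the notches it rests on the ring there, unlocked; let go at an end stop it drops home by itself. Spring: 4 N at first, 8 N fully up. It is carried round by the head, beside the middle of the board.
- knob (a point): Centre of the plunger's black knob, an upright plain cylinder 30 mm across and 34 mm high (17 mm above and below this point), 125 mm from the turning axis, 87 mm above the bench when the plunger is home. Beneath it a steel housing 30 mm across, top at 64 mm above the bench; the knob's underside stands 6 mm over it when home. The knob may turn in the fingers.
- turn_axis (a point): Point on the vertical turning axis, at the middle of the board's top, 50 mm above the bench.
- turn_base: The turntable's base, fixed to the bench: a low grey disc 310 mm across with an aluminium ring, top at 22 mm. Origin on the turning axis at bench height, z up. The ring's notches lie in its own +y direction (drying position) and its own -x direction (loading position).
- slot1 (a point): Where the centre of a bar belongs: first course, near one end of the board; 65 mm above the bench. A point that turns with the board; its x axis runs along the board, slot1 to slot3. Slots of one course are 84 mm apart, courses are set over by 42 mm.
- slot2 (a point): Where the centre of a bar belongs: first course, middle of the board; 65 mm above the bench. A point that turns with the board; its x axis runs along the board, slot1 to slot3. Slots of one course are 84 mm apart, courses are set over by 42 mm.
- slot3 (a point): Where the centre of a bar belongs: first course, near the other end of the board; 65 mm above the bench. A point that turns with the board; its x axis runs along the board, slot1 to slot3. Slots of one course are 84 mm apart, courses are set over by 42 mm.
- slot4 (a point): Where the centre of a bar belongs: second course, astride the joint between slot1 and slot2; 95 mm above the bench. A point that turns with the board; its x axis runs along the board, slot1 to slot3. Slots of one course are 84 mm apart, courses are set over by 42 mm.
- slot5 (a point): Where the centre of a bar belongs: second course, astride the joint between slot2 and slot3; 95 mm above the bench. A point that turns with the board; its x axis runs along the board, slot1 to slot3. Slots of one course are 84 mm apart, courses are set over by 42 mm.
- slot6 (a point): Where the centre of a bar belongs: third course, astride the joint between slot4 and slot5; 125 mm above the bench. A point that turns with the board; its x axis runs along the board, slot1 to slot3. Slots of one course are 84 mm apart, courses are set over by 42 mm.
- soap1: An olive-oil soap bar, pale olive, 80 mm long (its x), 50 mm wide (its y), 30 mm thick (its z), about 130 g. Origin at its centre. Starts lying flat on the bench. All bars are alike and either way up or round will do. Four to six of the bars are there.
- soap2: An olive-oil soap bar, pale olive, 80 mm long (its x), 50 mm wide (its y), 30 mm thick (its z), about 130 g. Origin at its centre. Starts lying flat on the bench. All bars are alike and either way up or round will do. Four to six of the bars are there.
- soap3: An olive-oil soap bar, pale olive, 80 mm long (its x), 50 mm wide (its y), 30 mm thick (its z), about 130 g. Origin at its centre. Starts lying flat on the bench. All bars are alike and either way up or round will do. Four to six of the bars are there.
- soap4: An olive-oil soap bar, pale olive, 80 mm long (its x), 50 mm wide (its y), 30 mm thick (its z), about 130 g. Origin at its centre. Starts lying flat on the bench. All bars are alike and either way up or round will do. Four to six of the bars are there.
- soap5: An olive-oil soap bar, pale olive, 80 mm long (its x), 50 mm wide (its y), 30 mm thick (its z), about 130 g. Origin at its centre. Starts lying flat on the bench. All bars are alike and either way up or round will do. Four to six of the bars are there.
- soap6: An olive-oil soap bar, pale olive, 80 mm long (its x), 50 mm wide (its y), 30 mm thick (its z), about 130 g. Origin at its centre. Starts lying flat on the bench. All bars are alike and either way up or round will do. Four to six of the bars are there.
- bottle1: Bystander: a dark square oil bottle standing upright, 55 mm square, 220 mm tall, origin under its centre.
- bottle2: Bystander: a dark square oil bottle standing upright, 55 mm square, 220 mm tall, origin under its centre.
- bottle3: Bystander: a dark square oil bottle standing upright, 55 mm square, 220 mm tall, origin under its centre.
Mind the look-alikes: they are no part of the job. What is shaped like the soap3 but orange is not meant. Leave any orange look-alike of the soap1 alone.

How it is judged (in metres and radians):
On the way, in this order (a step that is already met when the one before it is completed fails the run):
1. the turntable is locked in the loading position, plunger home (value of joint turn above 1.52 rad and value of joint plunger below 0.004 m), for 0.3 s.
2. the first course of three bars is laid on the board, with the table locked in the loading position (all of step 1 and distance between any of soap1, soap2, soap3, soap4, soap5, soap6 and slot1 below 0.013 m and distance between any of soap1, soap2, soap3, soap4, soap5, soap6 and slot2 below 0.013 m and distance between any of soap1, soap2, soap3, soap4, soap5, soap6 and slot3 below 0.013 m), for 0.2 s.
3. every bar is laid in its course, with the table locked in the loading position (all of step 2 and (distance between soap1 and slot1 below 0.013 m or distance between soap1 and slot2 below 0.013 m or distance between soap1 and slot3 below 0.013 m or distance between soap1 and slot4 below 0.013 m or distance between soap1 and slot5 below 0.013 m or distance between soap1 and slot6 below 0.013 m) and (distance between soap2 and slot1 below 0.013 m or distance between soap2 and slot2 below 0.013 m or distance between soap2 and slot3 below 0.013 m or distance between soap2 and slot4 below 0.013 m or distance between soap2 and slot5 below 0.013 m or distance between soap2 and slot6 below 0.013 m) and (distance between soap3 and slot1 below 0.013 m or distance between soap3 and slot2 below 0.013 m or distance between soap3 and slot3 below 0.013 m or distance between soap3 and slot4 below 0.013 m or distance between soap3 and slot5 below 0.013 m or distance between soap3 and slot6 below 0.013 m) and (distance between soap4 and slot1 below 0.013 m or distance between soap4 and slot2 below 0.013 m or distance between soap4 and slot3 below 0.013 m or distance between soap4 and slot4 below 0.013 m or distance between soap4 and slot5 below 0.013 m or distance between soap4 and slot6 below 0.013 m) and (distance between soap5 and slot1 below 0.013 m or distance between soap5 and slot2 below 0.013 m or distance between soap5 and slot3 below 0.013 m or distance between soap5 and slot4 below 0.013 m or distance between soap5 and slot5 below 0.013 m or distance between soap5 and slot6 below 0.013 m) and (distance between soap6 and slot1 below 0.013 m or distance between soap6 and slot2 below 0.013 m or distance between soap6 and slot3 below 0.013 m or distance between soap6 and slot4 below 0.013 m or distance between soap6 and slot5 below 0.013 m or distance between soap6 and slot6 below 0.013 m) and angle between the z axis of each of soap1, soap2, soap3, soap4, soap5, soap6 and the z axis of turn_base, either way round below 0.12 rad and angle between the x axis of each of soap1, soap2, soap3, soap4, soap5, soap6 and the x axis of slot2, either way round below 0.14 rad and (not (distance between any of soap1, soap2, soap3, soap4, soap5, soap6 and slot6 below 0.013 m) or (distance between any of soap1, soap2, soap3, soap4, soap5, soap6 and slot4 below 0.013 m and distance between any of soap1, soap2, soap3, soap4, soap5, soap6 and slot5 below 0.013 m)) and linear speed of each of soap1, soap2, soap3, soap4, soap5, soap6 below 0.02 m/s and contact force between the fingers and soap1 below 0.1 N and contact force between the fingers and soap2 below 0.1 N and contact force between the fingers and soap3 below 0.1 N and contact force between the fingers and soap4 below 0.1 N and contact force between the fingers and soap5 below 0.1 N and contact force between the fingers and soap6 below 0.1 N), for 0.3 s.
At the end, for the whole second after the job is handed in: Table back in the drying position (0.05 rad), plunger home (4 mm). Every bar flat and lengthwise on the board (7 degrees), centre within 13 mm of a slot; the first course full, the third begun only if the second is full; all at rest (value of joint turn below 0.05 rad and value of joint plunger below 0.004 m and distance between any of soap1, soap2, soap3, soap4, soap5, soap6 and slot1 below 0.013 m and distance between any of soap1, soap2, soap3, soap4, soap5, soap6 and slot2 below 0.013 m and distance between any of soap1, soap2, soap3, soap4, soap5, soap6 and slot3 below 0.013 m and (distance between soap1 and slot1 below 0.013 m or distance between soap1 and slot2 below 0.013 m or distance between soap1 and slot3 below 0.013 m or distance between soap1 and slot4 below 0.013 m or distance between soap1 and slot5 below 0.013 m or distance between soap1 and slot6 below 0.013 m) and (distance between soap2 and slot1 below 0.013 m or distance between soap2 and slot2 below 0.013 m or distance between soap2 and slot3 below 0.013 m or distance between soap2 and slot4 below 0.013 m or distance between soap2 and slot5 below 0.013 m or distance between soap2 and slot6 below 0.013 m) and (distance between soap3 and slot1 below 0.013 m or distance between soap3 and slot2 below 0.013 m or distance between soap3 and slot3 below 0.013 m or distance between soap3 and slot4 below 0.013 m or distance between soap3 and slot5 below 0.013 m or distance between soap3 and slot6 below 0.013 m) and (distance between soap4 and slot1 below 0.013 m or distance between soap4 and slot2 below 0.013 m or distance between soap4 and slot3 below 0.013 m or distance between soap4 and slot4 below 0.013 m or distance between soap4 and slot5 below 0.013 m or distance between soap4 and slot6 below 0.013 m) and (distance between soap5 and slot1 below 0.013 m or distance between soap5 and slot2 below 0.013 m or distance between soap5 and slot3 below 0.013 m or distance between soap5 and slot4 below 0.013 m or distance between soap5 and slot5 below 0.013 m or distance between soap5 and slot6 below 0.013 m) and (distance between soap6 and slot1 below 0.013 m or distance between soap6 and slot2 below 0.013 m or distance between soap6 and slot3 below 0.013 m or distance between soap6 and slot4 below 0.013 m or distance between soap6 and slot5 below 0.013 m or distance between soap6 and slot6 below 0.013 m) and angle between the z axis of each of soap1, soap2, soap3, soap4, soap5, soap6 and the z axis of turn_base, either way round below 0.12 rad and angle between the x axis of each of soap1, soap2, soap3, soap4, soap5, soap6 and the x axis of slot2, either way round below 0.14 rad and (not (distance between any of soap1, soap2, soap3, soap4, soap5, soap6 and slot6 below 0.013 m) or (distance between any of soap1, soap2, soap3, soap4, soap5, soap6 and slot4 below 0.013 m and distance between any of soap1, soap2, soap3, soap4, soap5, soap6 and slot5 below 0.013 m)) and linear speed of each of soap1, soap2, soap3, soap4, soap5, soap6 below 0.02 m/s); the robot touches nothing.
It fails at once if a bottle is knocked over (angle between any of bottle1, bottle2, bottle3's own z axis and vertical above 0.6 rad).
Of soap1, soap2, soap3, soap4, soap5, soap6 only 4 to 6 are there at a start; the rules pass over those that are not, and their reading is None.
At some moment in a run one of soap1, soap2, soap3, soap4, soap5, soap6 may be knocked a few centimetres aside while the robot is not near it.
Once in a run the grip may slacken for a moment while it holds something.
It also fails if it takes over 210 s, if anything falls off the work surface, if the arm or the gripper's body presses on something with over 40 N, if the wrist force passes 120 N, or if a joint passes its speed limit or range.

## Working session

There is one attempt and no reset: what is moved stays moved. The work goes in short steps, Python scripts to look and compute and a tool call to move; the robot and the scene stay as the last step left them, time stands still between calls to the robot, and variables do not carry over. Pictures are saved under pics/ and viewed, at most 14 in all, crops included, and the job is handed in when it is done.

Besides the shell and the picture viewer there is one more tool, called after "Emit:" as name(argument=value, ...) on one line, values as JSON. servo_tool: Moves the arm, as the interface text tells. Its arguments: {"type":"object","properties":{"plan":{"type":"array","items":{"type":"object","properties":{"xyz":{"type":"array","items":{"type":"number"}},"twist":{"type":"array","items":{"type":"number"}},"jaw":{"type":"number"}}}},"newtons":{"type":"number"}},"required":["plan"]}

```bash
ls; mkdir -p pics
python3 - <<'E'
from cell import env
import cv2,numpy as np
o=env.get_obs(); print({k:np.round(v,3).tolist() for k,v in o.items()})
for n in("scene","top"):
    c=env.read_camera(n); cv2.imwrite(f"pics/{n}0.png",c["img"][:,:,::-1]); np.savez(f"pics/{n}0.npz",**c)
    print(n,np.round(c["camera_matrix"],1).tolist(),np.round(c["R"],3).tolist(),np.round(c["t"],3).tolist())
E
```

```text
pics
{'time_s': 0.0, 'qpos': [70.594, 18.437, -4.015, 83.177, 1.295, 78.541, -3.262], 'joint_velocities': [-0.012, 0.039, 0.062, -0.006, -0.088, -0.064, 0.117], 'effort': [-0.0, -49.129, -0.404, -31.252, -0.064, 0.044, 0.0], 'tool_pos': [0.224, -0.61, 0.404], 'tool_rot': [-179.89, 0.006, 20.214], 'force': [-1.532, 0.035, -0.178], 'wrist_torque': [-0.047, 0.036, 0.036], 'grasp_force': 0.0, 'grip_width': 0.087}
scene [[393.1, 0.0, 311.1], [0.0, 393.1, 196.1], [0.0, 0.0, 1.0]] [[-0.221, 0.975, 0.011], [0.758, 0.179, -0.627], [-0.613, -0.13, -0.779]] [0.143, -0.341, 1.522]
top [[496.9, 0.0, 319.4], [0.0, 496.9, 202.1], [0.0, 0.0, 1.0]] [[-0.023, -1.0, 0.003], [-0.998, 0.023, -0.055], [0.054, -0.004, -0.999]] [-0.023, 0.543, 1.27]
```

View pics/top0.png

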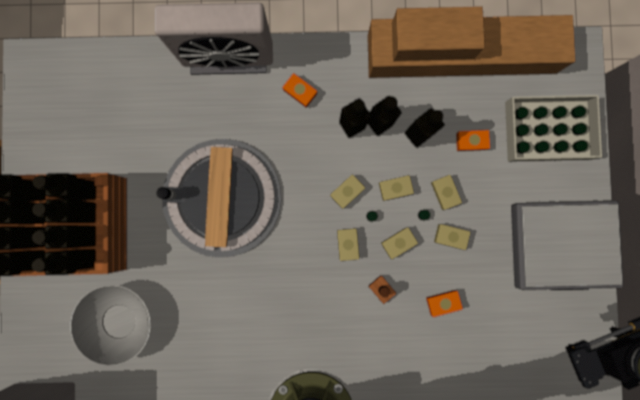

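View pics/scene0.png

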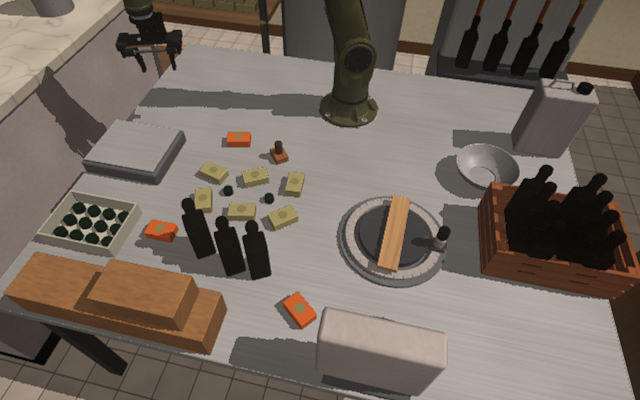

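```bash
cat > h.py <<'E'
import cv2,numpy as np
from scipy.spatial.transform import Rotation as Rn
def ray(c,uv,z):
    uv=np.atleast_2d(uv).astype(float)
    d=np.c_[uv,np.ones(len(uv))]@np.linalg.inv(c["camera_matrix"]).T@c["R"]
    o=-c["R"].T@c["t"]; return o+d*((z-o[2])/d[:,2])[:,None]
def proj(c,X):
    p=(np.atleast_2d(X)@c["R"].T+c["t"])@c["camera_matrix"].T; return p[:,:2]/p[:,2:]
def rects(c,mask,z,amin=60):
    out=[]
    for k in cv2.findContours(mask.astype(np.uint8)*255,cv2.RETR_EXTERNAL,cv2.CHAIN_APPROX_NONE)[0]:
        if cv2.contourArea(k)<amin: continue
        w=ray(c,k[:,0,:],z)[:,:2]*1000
        (x,y),(a,b),t=cv2.minAreaRect(w.astype(np.float32))
        if a<b: a,b,t=b,a,t+90
        m=cv2.moments(k); px=(m['m10']/m['m00'],m['m01']/m['m00'])
        out.append(dict(x=x,y=y,L=a,W=b,ang=(t+90)%180-90,px=px))   # ang: long axis from world x, deg
    return out
def masks(c):
    h=cv2.cvtColor(c["img"],cv2.COLOR_RGB2HSV).astype(int); H,S,V=h[...,0],h[...,1],h[...,2]
    return dict(olive=(H>=20)&(H<=34)&(S>60)&(V>90),wood=(H>=8)&(H<19)&(S>90)&(S<190)&(V>130),orange=(H<=12)&(S>195)&(V>130))
def show(rs):
    for r in rs: print({k:np.round(v,1).tolist() for k,v in r.items()})
def olive(c,z=.03): return rects(c,cv2.morphologyEx(masks(c)["olive"].astype(np.uint8),cv2.MORPH_CLOSE,np.ones((3,3))),z)
def look(env,n,tag,save=True):
    c=env.read_camera(n)
    if save: cv2.imwrite(f"pics/{n}_{tag}.png",c["img"][:,:,::-1])
    return c
def go(env,x,y,zg,yaw):
    """shift (cm, tool axes) and twist about tool z to bring the grasp point to x,y,zg (mm) and yaw (deg)"""
    o=env.get_obs(); R=Rn.from_euler('xyz',o["tool_rot"],degrees=True)
    T=Rn.from_euler('xyz',[180,0,yaw],degrees=True)
    d=R.inv().apply(np.array([x,y,zg+164])/1000-o["tool_pos"])*100
    print("go",np.round(d,2).tolist(),"twist",np.round((R.inv()*T).as_rotvec(degrees=True),1).tolist(),"from",np.round(o["tool_pos"],4).tolist(),np.round(o["tool_rot"],1).tolist())
E
python3 - <<'E'
from h import *
c=dict(np.load("pics/top0.npz")); s=dict(np.load("pics/scene0.npz"))
m=masks(c); print("olive");show(olive(c)); print("orange");show(rects(c,m["orange"],.03))
print("wood");show([r for r in rects(c,m["wood"],.05,300)])
cv2.imwrite("pics/crop1.png",cv2.resize(c["img"][80:300,140:500,::-1],None,fx=2.2,fy=2.2,interpolation=cv2.INTER_CUBIC))
for n,uv in dict(b1=(353,120),b2=(384,115),b3=(425,127)).items(): print(n,ray(c,uv,.1))
print("knob",ray(c,(164,193),.104),ray(s,(444,233),.104)); print("ring",ray(c,(222,197),.022))
E
```

```text
olive
{'x': 432.9, 'y': -105.0, 'L': 79.4, 'W': 51.7, 'ang': 3.9, 'px': [347.8, 244.2]}
{'x': 433.3, 'y': -236.2, 'L': 82.4, 'W': 52.1, 'ang': -59.9, 'px': [399.4, 242.8]}
{'x': 446.8, 'y': -371.3, 'L': 85.4, 'W': 50.7, 'ang': 74.6, 'px': [452.2, 236.3]}
{'x': 559.8, 'y': -360.4, 'L': 80.2, 'W': 55.7, 'ang': 20.5, 'px': [446.3, 192.1]}
{'x': 574.5, 'y': -232.1, 'L': 82.9, 'W': 50.2, 'ang': -78.3, 'px': [396.1, 187.5]}
{'x': 568.1, 'y': -106.9, 'L': 81.2, 'W': 50.3, 'ang': -48.7, 'px': [347.2, 191.2]}
orange
wood
{'x': 561.3, 'y': 220.0, 'L': 250.5, 'W': 52.8, 'ang': -4.1, 'px': [217.9, 196.6]}
{'x': 948.6, 'y': -204.9, 'L': 119.1, 'W': 56.1, 'ang': 3.3, 'px': [381.7, 42.0]}
{'x': 949.9, 'y': -577.2, 'L': 236.3, 'W': 119.0, 'ang': 89.9, 'px': [537.2, 35.9]}
{'x': 983.9, 'y': -353.2, 'L': 216.4, 'W': 105.8, 'ang': -89.4, 'px': [437.9, 26.9]}
b1 [[ 0.73633696 -0.1212403   0.1       ]]
b2 [[ 0.74696635 -0.19715952  0.1       ]]
b3 [[ 0.71519304 -0.29615376  0.1       ]]
knob [[0.5681222  0.33863305 0.104     ]] [[0.58348611 0.34439899 0.104     ]]
ring [[0.56098608 0.21501997 0.022     ]]
```

View pics/crop1.png

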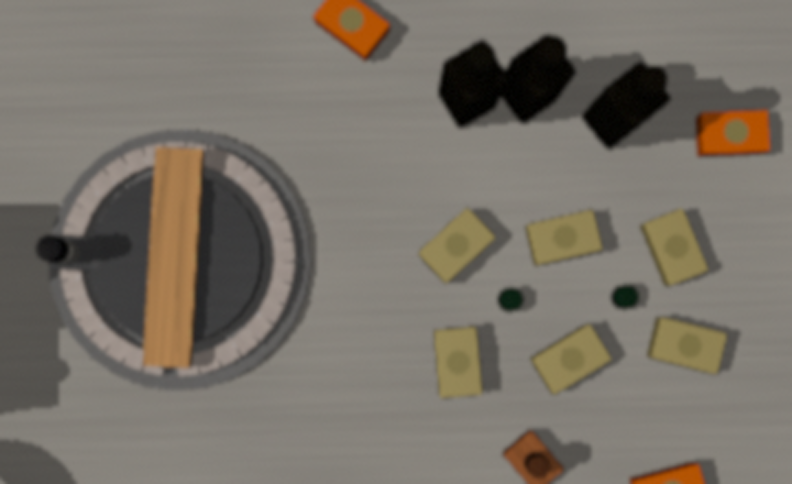

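Run:
```python
from h import *
from cell import env
go(env,540,-60,240,86)
```

```text
go [48.61, -40.69, 0.04] twist [-0.1, -0.1, -65.8] from [0.2245, -0.6098, 0.4037] [-179.9, 0.0, 20.2]
```

What could be taken for the things I want, by pixel in the top view:
- **Bars:** the olive bars at (348,244), (399,243), (452,236), (446,192), (396,188) and (347,191) are the ones to use. The orange look-alikes at (300,90), (473,140) and (445,303) stay untouched.
- **Knob:** the black knob at (164,193) on the turntable is the right one. The small dark stoppers at (372,215) and (424,214) and the brown stamp at (382,290) are not.

The crop shows six olive bars, each with a stamp, and the board lying along x with the knob on its left.

Emit:
servo_tool(plan=[{"xyz":[48.6,-40.7,0],"twist":[0,0,-65.8],"jaw":0},{"xyz":[48.6,-40.7,0],"twist":[0,0,-65.8],"jaw":0},{"xyz":[48.6,-40.7,0],"twist":[0,0,-65.8],"jaw":0},{"xyz":[48.6,-40.7,0],"twist":[0,0,-65.8],"jaw":0},{"xyz":[48.6,-40.7,0],"twist":[0,0,-65.8],"jaw":0},{"xyz":[48.6,-40.7,0],"twist":[0,0,-65.8],"jaw":0},{"xyz":[48.6,-40.7,0],"twist":[0,0,-65.8],"jaw":0},{"xyz":[48.6,-40.7,0],"twist":[0,0,-65.8],"jaw":0},{"xyz":[48.6,-40.7,0],"twist":[0,0,-65.8],"jaw":0},{"xyz":[48.6,-40.7,0],"twist":[0,0,-65.8],"jaw":0}])

```text
time_s: 0.93
tool_pos: [0.4323, -0.2465, 0.4046]
tool_rot: [-180.0, 0.0, 86.3]
force: [1.6, -0.1, 0.3]
grip_width: 0.0868
grasp_force: 0.0
```

Run:
```python
from h import *
from cell import env
go(env,570,344,190,86)
```

```text
go [59.82, 9.95, 5.03] twist [-0.0, 0.0, 0.3] from [0.4323, -0.2465, 0.4046] [-180.0, 0.0, 86.3]
```

Emit:
servo_tool(plan=[{"xyz":[59.8,10,0],"twist":[0,0,0],"jaw":0},{"xyz":[59.8,10,0],"twist":[0,0,0],"jaw":0},{"xyz":[59.8,10,0],"twist":[0,0,0],"jaw":0},{"xyz":[59.8,10,0],"twist":[0,0,0],"jaw":0},{"xyz":[59.8,10,0],"twist":[0,0,0],"jaw":0},{"xyz":[59.8,10,0],"twist":[0,0,0],"jaw":0},{"xyz":[59.8,10,0],"twist":[0,0,0],"jaw":0},{"xyz":[59.8,10,0],"twist":[0,0,0],"jaw":0},{"xyz":[59.8,10,0],"twist":[0,0,0],"jaw":0},{"xyz":[59.8,10,0],"twist":[0,0,0],"jaw":0}])

```text
time_s: 1.77
tool_pos: [0.5289, 0.1584, 0.4047]
tool_rot: [180.0, 0.0, 86.0]
force: [1.8, 0.1, 0.4]
grip_width: 0.0875
grasp_force: 0.0
```

Run:
```python
from h import *
from cell import env
go(env,570,344,93,86)
```

```text
go [18.82, 2.79, 14.76] twist [0.0, 0.0, -0.0] from [0.5289, 0.1584, 0.4047] [180.0, 0.0, 86.0]
```

Emit:
servo_tool(plan=[{"xyz":[18.8,2.8,0],"twist":[0,0,0],"jaw":0},{"xyz":[18.8,2.8,0],"twist":[0,0,0],"jaw":0},{"xyz":[18.8,2.8,0],"twist":[0,0,0],"jaw":0},{"xyz":[18.8,2.8,0],"twist":[0,0,0],"jaw":0},{"xyz":[18.8,2.8,0],"twist":[0,0,0],"jaw":0},{"xyz":[18.8,2.8,9],"twist":[0,0,0],"jaw":0},{"xyz":[18.8,2.8,9],"twist":[0,0,0],"jaw":0},{"xyz":[18.8,2.8,9],"twist":[0,0,0],"jaw":0}])

```text
time_s: 2.43
tool_pos: [0.5681, 0.3409, 0.3066]
tool_rot: [-179.4, 0.4, 86.1]
force: [-0.7, -2.4, -1.2]
grip_width: 0.0867
grasp_force: 0.0
```

Run:
```python
from h import *
from cell import env
c=look(env,"scene","k"); 
cv2.imwrite("pics/k1.png",cv2.resize(c["img"][80:300,320:600,::-1],None,fx=2.5,fy=2.5,interpolation=cv2.INTER_CUBIC))
go(env,570,344,93,86)
```

```text
go [0.39, 0.14, 5.14] twist [-0.5, 0.4, 0.0] from [0.5688, 0.3406, 0.3085] [-179.5, 0.4, 86.0]
```

View pics/k1.png

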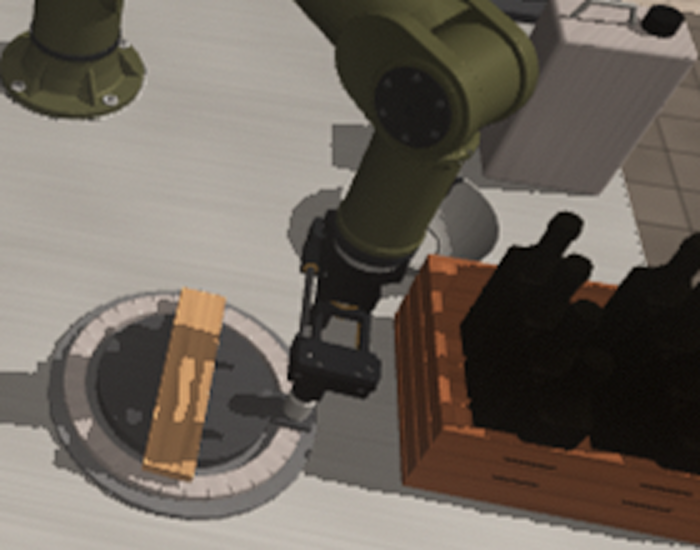

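The crop shows the open fingers just above the knob at crop pixel (300,390), with the crate well clear. I'll go down and grip.

Emit:
servo_tool(plan=[{"xyz":[0.2,0.1,2.5],"twist":[0,0,0],"jaw":0},{"xyz":[0.2,0.1,5.1],"twist":[0,0,0],"jaw":0},{"xyz":[0.2,0.1,5.1],"twist":[0,0,0],"jaw":0},{"xyz":[0.2,0.1,5.1],"twist":[0,0,0],"jaw":1},{"xyz":[0.2,0.1,5.1],"twist":[0,0,0],"jaw":1},{"xyz":[0.2,0.1,5.1],"twist":[0,0,0],"jaw":1},{"xyz":[0.2,0.1,5.1],"twist":[0,0,0],"jaw":1},{"xyz":[0.2,0.1,5.1],"twist":[0,0,0],"jaw":1},{"xyz":[0.2,0.1,5.1],"twist":[0,0,0],"jaw":1},{"xyz":[0.2,0.1,5.1],"twist":[0,0,0],"jaw":1}], newtons=35)

```text
time_s: 3.32
tool_pos: [0.5712, 0.3442, 0.2641]
tool_rot: [180.0, -0.0, 86.0]
force: [0.3, -0.5, 0.6]
grip_width: 0.048
grasp_force: 0.0
```

Emit:
servo_tool(plan=[{"xyz":[0,0,0.7],"twist":[0,0,0],"jaw":1},{"xyz":[0,0,0.7],"twist":[0,0,0],"jaw":1},{"xyz":[0,0,0.7],"twist":[0,0,0],"jaw":1},{"xyz":[0,0,0.7],"twist":[0,0,0],"jaw":1},{"xyz":[0,0,0.7],"twist":[0,0,0],"jaw":1},{"xyz":[0,0,0.7],"twist":[0,0,0],"jaw":1},{"xyz":[0,0,0.7],"twist":[0,0,0],"jaw":1},{"xyz":[0,0,0.7],"twist":[0,0,0],"jaw":1}])

```text
time_s: 3.98
tool_pos: [0.5708, 0.3438, 0.2559]
tool_rot: [-179.9, 0.1, 86.0]
force: [-1.7, -0.4, -5.0]
grip_width: 0.0293
grasp_force: 35.0
```

Emit:
servo_tool(plan=[{"xyz":[0,0,-0.6],"twist":[0,0,0],"jaw":1},{"xyz":[0,0,-1.2],"twist":[0,0,0],"jaw":1},{"xyz":[0,0,-1.8],"twist":[0,0,0],"jaw":1},{"xyz":[0,0,-1.8],"twist":[0,0,0],"jaw":1},{"xyz":[0,0,-1.8],"twist":[0,0,0],"jaw":1},{"xyz":[0,0,-1.8],"twist":[0,0,0],"jaw":1}])

```text
time_s: 4.48
tool_pos: [0.5708, 0.3438, 0.2741]
tool_rot: [-179.9, 0.1, 86.0]
force: [-2.9, -1.2, -8.6]
grip_width: 0.0291
grasp_force: 35.0
```

Run:
```python
from h import *
from cell import env
o=env.get_obs();print(o["tool_pos"],o["force"],o["grasp_force"])
# arc in tool axes at current pose: centre direction = -tool x
for a in range(5,50,5):
    t=np.radians(a); print(a,np.round([12.5*(np.cos(t)-1),-12.5*np.sin(t)],2))
R=Rn.from_euler('xyz',o["tool_rot"],degrees=True).as_matrix(); print(R.round(2).tolist())
```

```text
[0.57076143 0.34384282 0.27412061] [-2.92914926 -1.18466299 -8.61743103] 35.00145484227687
5 [-0.05 -1.09]
10 [-0.19 -2.17]
15 [-0.43 -3.24]
20 [-0.75 -4.28]
25 [-1.17 -5.28]
30 [-1.67 -6.25]
35 [-2.26 -7.17]
40 [-2.92 -8.03]
45 [-3.66 -8.84]
[[0.07, 1.0, -0.0], [1.0, -0.07, -0.0], [-0.0, -0.0, -1.0]]
```

Emit:
servo_tool(plan=[{"xyz":[-0.05,-1.09,0],"twist":[0,0,-5],"jaw":1},{"xyz":[-0.19,-2.17,0],"twist":[0,0,-10],"jaw":1},{"xyz":[-0.43,-3.24,0],"twist":[0,0,-15],"jaw":1},{"xyz":[-0.75,-4.28,0],"twist":[0,0,-20],"jaw":1},{"xyz":[-1.17,-5.28,0],"twist":[0,0,-25],"jaw":1},{"xyz":[-1.67,-6.25,0],"twist":[0,0,-30],"jaw":1},{"xyz":[-2.26,-7.17,0],"twist":[0,0,-35],"jaw":1},{"xyz":[-2.92,-8.03,0],"twist":[0,0,-40],"jaw":1},{"xyz":[-3.66,-8.84,0],"twist":[0,0,-45],"jaw":1},{"xyz":[-3.66,-8.84,0],"twist":[0,0,-45],"jaw":1}])

```text
time_s: 5.32
tool_pos: [0.4801, 0.313, 0.2748]
tool_rot: [179.9, 0.1, 131.2]
force: [2.0, 1.0, -8.8]
grip_width: 0.0291
grasp_force: 35.0
```

Emit:
servo_tool(plan=[{"xyz":[-0.05,-1.09,0],"twist":[0,0,-5],"jaw":1},{"xyz":[-0.19,-2.17,0],"twist":[0,0,-10],"jaw":1},{"xyz":[-0.43,-3.24,0],"twist":[0,0,-15],"jaw":1},{"xyz":[-0.75,-4.28,0],"twist":[0,0,-20],"jaw":1},{"xyz":[-1.17,-5.28,0],"twist":[0,0,-25],"jaw":1},{"xyz":[-1.67,-6.25,0],"twist":[0,0,-30],"jaw":1},{"xyz":[-2.26,-7.17,0],"twist":[0,0,-35],"jaw":1},{"xyz":[-2.92,-8.03,0],"twist":[0,0,-40],"jaw":1},{"xyz":[-3.66,-8.84,0],"twist":[0,0,-45],"jaw":1},{"xyz":[-3.66,-8.84,0],"twist":[0,0,-45],"jaw":1}])

```text
time_s: 6.15
tool_pos: [0.4389, 0.229, 0.276]
tool_rot: [179.7, 0.2, 176.0]
force: [0.7, 3.9, -9.2]
grip_width: 0.0295
grasp_force: 35.0
```

Emit:
servo_tool(plan=[{"xyz":[0,-0.3,0],"twist":[0,0,0],"jaw":1},{"xyz":[0,-0.4,0],"twist":[0,0,0],"jaw":1},{"xyz":[0,-0.4,0],"twist":[0,0,0],"jaw":1},{"xyz":[0,-0.4,0],"twist":[0,0,0],"jaw":1}])

```text
time_s: 6.48
tool_pos: [0.4385, 0.2281, 0.2769]
tool_rot: [179.4, 0.4, 176.0]
force: [1.6, 9.4, -8.9]
grip_width: 0.0294
grasp_force: 35.1
```

Emit:
servo_tool(plan=[{"xyz":[0,-0.3,0.7],"twist":[0,0,0],"jaw":1},{"xyz":[0,-0.2,1.4],"twist":[0,0,0],"jaw":1},{"xyz":[0,-0.2,1.9],"twist":[0,0,0],"jaw":1},{"xyz":[0,-0.2,1.9],"twist":[0,0,0],"jaw":1},{"xyz":[0,-0.2,1.9],"twist":[0,0,0],"jaw":0},{"xyz":[0,-0.2,1.9],"twist":[0,0,0],"jaw":0},{"xyz":[0,-0.2,1.9],"twist":[0,0,0],"jaw":0},{"xyz":[0,-0.2,1.9],"twist":[0,0,0],"jaw":0},{"xyz":[0,-0.2,1.9],"twist":[0,0,0],"jaw":0},{"xyz":[0,-0.2,1.9],"twist":[0,0,0],"jaw":0}])

```text
time_s: 7.32
tool_pos: [0.4379, 0.222, 0.2561]
tool_rot: [-180.0, 0.1, 175.9]
force: [-0.5, 0.1, -0.6]
grip_width: 0.0615
grasp_force: 0.0
```

Emit:
servo_tool(plan=[{"xyz":[0,0,-3],"twist":[0,0,0],"jaw":0},{"xyz":[0,0,-7],"twist":[0,0,0],"jaw":0},{"xyz":[0,0,-11],"twist":[0,0,0],"jaw":0},{"xyz":[0,0,-11],"twist":[0,0,0],"jaw":0}])

```text
time_s: 7.65
tool_pos: [0.439, 0.2248, 0.3727]
tool_rot: [179.9, 0.7, 176.0]
force: [0.5, 1.4, -0.2]
grip_width: 0.0841
grasp_force: 0.0
```

Run:
```python
from h import *
from cell import env
c=look(env,"scene","l0"); t=look(env,"top","l0")
show(olive(t)); show([r for r in rects(t,masks(t)["wood"],.05,300) if r['x']<800])
cv2.imwrite("pics/l0.png",np.vstack([c["img"][50:350,150:600,::-1],t["img"][100:300,120:570,::-1]]))
```

```text
{'x': 175.4, 'y': 309.8, 'L': 286.7, 'W': 15.7, 'ang': 29.9, 'px': [190.2, 359.3]}
{'x': 432.5, 'y': -236.0, 'L': 81.5, 'W': 50.7, 'ang': -60.7, 'px': [399.2, 243.3]}
{'x': 432.9, 'y': -105.1, 'L': 79.5, 'W': 51.3, 'ang': 3.7, 'px': [348.0, 244.4]}
{'x': 445.5, 'y': -374.4, 'L': 78.3, 'W': 51.3, 'ang': 73.7, 'px': [453.5, 236.5]}
{'x': 559.8, 'y': -360.5, 'L': 80.2, 'W': 55.5, 'ang': 20.5, 'px': [446.3, 192.1]}
{'x': 574.5, 'y': -232.1, 'L': 82.9, 'W': 50.2, 'ang': -78.3, 'px': [396.1, 187.5]}
{'x': 568.1, 'y': -107.0, 'L': 81.2, 'W': 50.3, 'ang': -48.8, 'px': [347.3, 191.2]}
{'x': 561.2, 'y': 220.0, 'L': 251.5, 'W': 54.9, 'ang': 86.0, 'px': [217.8, 196.2]}
```

View pics/l0.png

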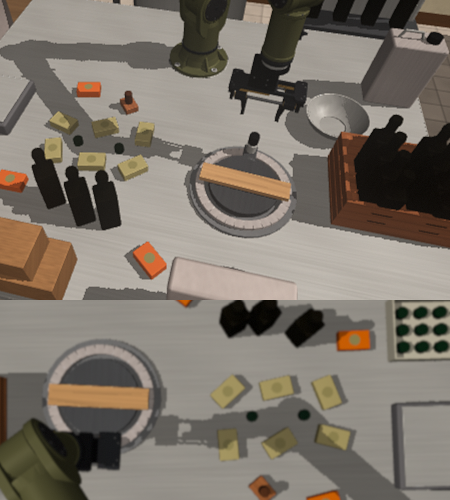

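The table is locked at loading, with the board at 86° and its centre at (561, 220). The knob stands low on its housing, at about (253,140) in the upper half. All six bars are undisturbed. Next I'll refine the bar centres using the stamps.

```bash
cat >> h.py <<'E'
def bars(c,z=.03):
    """bars on the bench: rect fit plus stamp centre (mm) as sx,sy"""
    out=[]
    v=cv2.GaussianBlur(cv2.cvtColor(c["img"],cv2.COLOR_RGB2LAB)[...,0],(3,3),0).astype(float)
    for r in olive(c,z):
        if not(60<r['L']<95 and 40<r['W']<65): continue
        yy,xx=np.mgrid[:v.shape[0],:v.shape[1]]
        k=(xx-r['px'][0])**2+(yy-r['px'][1])**2<9**2
        w=np.clip(np.median(v[k&((xx-r['px'][0])**2+(yy-r['px'][1])**2>49)])-v-4,0,None)*k
        r['s']=ray(c,[(w*xx).sum()/w.sum(),(w*yy).sum()/w.sum()],z)[0,:2]*1000 if w.sum() else None
        out.append(r)
    return out
def chain(env,wps):
    """waypoints (x,y,zg,yaw): shift and twist of each from the one before, in its tool axes; rows needed"""
    o=env.get_obs(); p=o["tool_pos"]*1000; R=Rn.from_euler('xyz',[180,0,o["tool_rot"][2]],degrees=True)
    for x,y,z,yaw in wps:
        q=np.array([x,y,z+164.]); T=Rn.from_euler('xyz',[180,0,yaw],degrees=True)
        d=R.inv().apply(q-p)/10; w=(R.inv()*T).as_rotvec(degrees=True)[2]
        print(np.round(d,2).tolist(),"twist",round(w,1),"rows",round(max(np.linalg.norm(d)/4.17,abs(w)/7.16),1)); p,R=q,T
E
python3 - <<'E'
from h import *
from cell import env
c=look(env,"top","m1"); show(bars(c))
for uv in [(420,147),(353,136),(384,131)]: print(ray(c,uv,0)*1000)
print("caps",ray(c,[(372,216),(424,215)],.01)*1000)
chain(env,[(433,-105,170,3.7),(433,-105,25,3.7),(433,-105,170,3.7),(567,305,170,86),(567,305,76,86)])
E
```

```text
{'x': 433.0, 'y': -236.0, 'L': 81.5, 'W': 50.9, 'ang': -59.7, 'px': [399.3, 243.3], 's': [433.8, -236.9]}
{'x': 432.9, 'y': -105.1, 'L': 79.5, 'W': 51.3, 'ang': 3.7, 'px': [348.0, 244.5], 's': [439.8, -99.8]}
{'x': 446.0, 'y': -373.5, 'L': 80.2, 'W': 50.8, 'ang': 73.7, 'px': [453.4, 236.4], 's': [437.1, -365.8]}
{'x': 559.8, 'y': -360.5, 'L': 80.2, 'W': 55.5, 'ang': 20.5, 'px': [446.3, 192.0], 's': [560.7, -361.8]}
{'x': 574.5, 'y': -232.1, 'L': 82.9, 'W': 50.2, 'ang': -78.3, 'px': [396.1, 187.5], 's': [574.2, -233.6]}
{'x': 568.1, 'y': -106.9, 'L': 81.2, 'W': 50.3, 'ang': -48.7, 'px': [347.2, 191.2], 's': [567.7, -108.5]}
[[ 682.588181   -303.35865693    0.        ]]
[[ 715.75653645 -127.71665316    0.        ]]
[[ 727.22206822 -209.82662966    0.        ]]
caps [[ 503.61655832 -170.65111629   10.        ]
 [ 503.12610635 -305.59358518   10.        ]]
[-1.87, -32.62, 3.18] twist 172.2 rows 24.1
[0.0, -0.0, 14.5] twist 0.0 rows 3.5
[-0.0, 0.0, -14.5] twist 0.0 rows 3.5
[16.02, -40.05, -0.0] twist -82.3 rows 11.5
[0.0, -0.0, 9.4] twist 0.0 rows 2.3
```

Run:
```python
from h import *
from cell import env
chain(env,[(568,-107.5,170,131.3),(568,-107.5,25,131.3),(568,-107.5,170,131.3),(567,305,170,86),(567,305,76,86),(567,305,170,86)])
```

```text
[-15.35, -31.92, 3.18] twist 44.6 rows 8.5
[0.0, -0.0, 14.5] twist 0.0 rows 3.5
[0.0, 0.0, -14.5] twist 0.0 rows 3.5
[31.06, 27.15, 0.0] twist 45.3 rows 9.9
[0.0, -0.0, 9.4] twist 0.0 rows 2.3
[0.0, 0.0, -9.4] twist 0.0 rows 2.3
```

Emit:
servo_tool(plan=[{"xyz":[-15.35,-31.92,3.2],"twist":[0,0,44.6],"jaw":0.15},{"xyz":[-15.35,-31.92,3.2],"twist":[0,0,44.6],"jaw":0.15},{"xyz":[-15.35,-31.92,3.2],"twist":[0,0,44.6],"jaw":0.15},{"xyz":[-15.35,-31.92,3.2],"twist":[0,0,44.6],"jaw":0.15},{"xyz":[-15.35,-31.92,3.2],"twist":[0,0,44.6],"jaw":0.15},{"xyz":[-15.35,-31.92,3.2],"twist":[0,0,44.6],"jaw":0.15},{"xyz":[-15.35,-31.92,3.2],"twist":[0,0,44.6],"jaw":0.15},{"xyz":[-15.35,-31.92,3.2],"twist":[0,0,44.6],"jaw":0.15},{"xyz":[-15.35,-31.92,3.2],"twist":[0,0,44.6],"jaw":0.15},{"xyz":[-15.35,-31.92,3.2],"twist":[0,0,44.6],"jaw":0.15}])

```text
time_s: 8.63
tool_pos: [0.5684, -0.1144, 0.3296]
tool_rot: [-179.8, -0.2, 130.9]
force: [-1.0, -0.3, 0.3]
grip_width: 0.0742
grasp_force: 0.0
```

Run:
```python
from h import *
from cell import env
chain(env,[(568,-107.5,170,131.3),(568,-107.5,25,131.3),(568,-107.5,170,131.3),(567,305,170,86),(567,305,76,86),(567,305,170,86)])
```

```text
[0.55, 0.42, -0.44] twist -0.4 rows 0.2
[0.0, -0.0, 14.5] twist 0.0 rows 3.5
[0.0, 0.0, -14.5] twist 0.0 rows 3.5
[31.06, 27.15, 0.0] twist 45.3 rows 9.9
[0.0, -0.0, 9.4] twist 0.0 rows 2.3
[0.0, 0.0, -9.4] twist 0.0 rows 2.3
```

Emit:
servo_tool(plan=[{"xyz":[0,0,5],"twist":[0,0,0],"jaw":0.15},{"xyz":[0,0,8],"twist":[0,0,0],"jaw":0.15},{"xyz":[0,0,8],"twist":[0,0,0],"jaw":0.15},{"xyz":[0,0,8],"twist":[0,0,0],"jaw":0.15},{"xyz":[0,0,8],"twist":[0,0,0],"jaw":0.15}])

```text
time_s: 9.05
tool_pos: [0.5686, -0.106, 0.2545]
tool_rot: [180.0, -0.0, 131.5]
force: [0.2, -0.7, 0.7]
grip_width: 0.0739
grasp_force: 0.0
```

Run:
```python
from h import *
from cell import env
chain(env,[(568,-107.5,25,131.3)])
```

```text
[-0.07, -0.15, 6.55] twist 0.2 rows 1.6
```

Emit:
servo_tool(plan=[{"xyz":[-0.05,-0.15,3.5],"twist":[0,0,0],"jaw":0.15},{"xyz":[-0.05,-0.15,6.5],"twist":[0,0,0],"jaw":0.15},{"xyz":[-0.05,-0.15,6.5],"twist":[0,0,0],"jaw":0.15},{"xyz":[-0.05,-0.15,6.5],"twist":[0,0,0],"jaw":1},{"xyz":[-0.05,-0.15,6.5],"twist":[0,0,0],"jaw":1},{"xyz":[-0.05,-0.15,6.5],"twist":[0,0,0],"jaw":1},{"xyz":[-0.05,-0.15,6.5],"twist":[0,0,0],"jaw":1},{"xyz":[-0.05,-0.15,6.5],"twist":[0,0,0],"jaw":1},{"xyz":[-0.05,-0.15,6.5],"twist":[0,0,0],"jaw":1},{"xyz":[-0.05,-0.15,6.5],"twist":[0,0,0],"jaw":1}], newtons=30)

```text
time_s: 9.88
tool_pos: [0.5685, -0.1081, 0.1906]
tool_rot: [179.9, 0.2, 131.4]
force: [-0.3, -0.6, 6.3]
grip_width: 0.0494
grasp_force: 30.0
```

Emit:
servo_tool(plan=[{"xyz":[0,0,-3],"twist":[0,0,0],"jaw":1},{"xyz":[0,0,-7],"twist":[0,0,0],"jaw":1},{"xyz":[0,0,-11],"twist":[0,0,0],"jaw":1},{"xyz":[0,0,-14.5],"twist":[0,0,0],"jaw":1},{"xyz":[0,0,-14.5],"twist":[0,0,0],"jaw":1},{"xyz":[0,0,-14.5],"twist":[0,0,0],"jaw":1},{"xyz":[0,0,-14.5],"twist":[0,0,0],"jaw":1}])

```text
time_s: 10.47
tool_pos: [0.5669, -0.1086, 0.333]
tool_rot: [-179.9, -0.0, 131.4]
force: [-0.0, -0.0, -1.8]
grip_width: 0.0498
grasp_force: 30.0
```

Run:
```python
from h import *
from cell import env
chain(env,[(567,305,170,86)])
```

```text
[31.02, 27.35, -0.1] twist 45.4 rows 9.9
```

Emit:
servo_tool(plan=[{"xyz":[15.5,13.7,0],"twist":[0,0,22],"jaw":1},{"xyz":[15.5,13.7,0],"twist":[0,0,22],"jaw":1},{"xyz":[15.5,13.7,0],"twist":[0,0,22],"jaw":1},{"xyz":[15.5,13.7,0],"twist":[0,0,22],"jaw":1},{"xyz":[31.02,27.35,-0.1],"twist":[0,0,45.4],"jaw":1},{"xyz":[31.02,27.35,-0.1],"twist":[0,0,45.4],"jaw":1},{"xyz":[31.02,27.35,-0.1],"twist":[0,0,45.4],"jaw":1},{"xyz":[31.02,27.35,-0.1],"twist":[0,0,45.4],"jaw":1},{"xyz":[31.02,27.35,-0.1],"twist":[0,0,45.4],"jaw":1},{"xyz":[31.02,27.35,-0.1],"twist":[0,0,45.4],"jaw":1}])

```text
time_s: 11.3
tool_pos: [0.5667, 0.2956, 0.3319]
tool_rot: [-179.8, 0.2, 86.0]
force: [0.6, -0.3, -1.0]
grip_width: 0.0496
grasp_force: 30.0
```

Emit:
servo_tool(plan=[{"xyz":[0,0,0],"twist":[0,0,0],"jaw":1},{"xyz":[0,0,0],"twist":[0,0,0],"jaw":1},{"xyz":[0,0,0],"twist":[0,0,0],"jaw":1},{"xyz":[0,0,0],"twist":[0,0,0],"jaw":1}])

```text
time_s: 11.63
tool_pos: [0.5679, 0.2923, 0.3329]
tool_rot: [-179.9, 0.1, 85.9]
force: [0.0, -0.2, -0.7]
grip_width: 0.0503
grasp_force: 30.0
```

Run:
```python
from h import *
from cell import env
chain(env,[(567,305,76,86)])
o=env.get_obs();print(o["grip_width"],o["grasp_force"],o["force"])
```

```text
[1.26, -0.19, 9.29] twist -0.1 rows 2.2
0.05028538765526388 29.997717637452297 [ 0.04810502 -0.24404829 -0.7317921 ]
```

Emit:
servo_tool(plan=[{"xyz":[1.25,-0.2,4],"twist":[0,0,0],"jaw":1},{"xyz":[1.25,-0.2,7],"twist":[0,0,0],"jaw":1},{"xyz":[1.25,-0.2,8.4],"twist":[0,0,0],"jaw":1},{"xyz":[1.25,-0.2,9.2],"twist":[0,0,0],"jaw":1},{"xyz":[1.25,-0.2,9.2],"twist":[0,0,0],"jaw":1},{"xyz":[1.25,-0.2,9.2],"twist":[0,0,0],"jaw":1},{"xyz":[1.25,-0.2,9.2],"twist":[0,0,0],"jaw":0.2},{"xyz":[1.25,-0.2,9.2],"twist":[0,0,0],"jaw":0.2},{"xyz":[1.25,-0.2,9.2],"twist":[0,0,0],"jaw":0.2},{"xyz":[1.25,-0.2,9.2],"twist":[0,0,0],"jaw":0.2}])

```text
time_s: 12.47
tool_pos: [0.5665, 0.307, 0.2434]
tool_rot: [179.9, -0.0, 86.0]
force: [0.6, -0.2, 0.5]
grip_width: 0.0668
grasp_force: 0.0
```

Emit:
servo_tool(plan=[{"xyz":[0,0,-3],"twist":[0,0,0],"jaw":0.15},{"xyz":[0,0,-7],"twist":[0,0,0],"jaw":0.15},{"xyz":[0,0,-9.4],"twist":[0,0,0],"jaw":0.15},{"xyz":[0,0,-9.4],"twist":[0,0,0],"jaw":0.15},{"xyz":[0,0,-9.4],"twist":[0,0,0],"jaw":0.15}])

```text
time_s: 12.88
tool_pos: [0.5665, 0.3076, 0.3388]
tool_rot: [179.8, -0.1, 86.0]
force: [-0.3, 0.6, -0.5]
grip_width: 0.0742
grasp_force: 0.0
```

Run:
```python
from h import *
from cell import env
t=look(env,"top","p1"); show(bars(t)); c=look(env,"scene","p1")
print("placed (scene, z .08)");show([r for r in olive(c,.08) if r['y']>50])
print("next A");chain(env,[(433,-105,170,3.7),(433,-105,90,3.7)])
```

```text
{'x': 433.1, 'y': -236.1, 'L': 82.3, 'W': 51.7, 'ang': -60.5, 'px': [399.3, 242.9], 's': [433.5, -237.0]}
{'x': 432.9, 'y': -105.1, 'L': 79.5, 'W': 51.4, 'ang': 3.8, 'px': [347.9, 244.2], 's': [432.9, -106.0]}
{'x': 445.6, 'y': -373.5, 'L': 78.0, 'W': 49.5, 'ang': 74.6, 'px': [453.1, 236.7], 's': [446.0, -373.6]}
{'x': 569.2, 'y': 314.4, 'L': 74.0, 'W': 53.8, 'ang': 88.7, 'px': [183.7, 194.4], 's': [570.7, 322.2]}
{'x': 559.5, 'y': -360.2, 'L': 80.6, 'W': 56.2, 'ang': 20.5, 'px': [446.3, 192.1], 's': [560.8, -361.7]}
{'x': 575.4, 'y': -233.8, 'L': 79.4, 'W': 50.4, 'ang': -77.3, 'px': [396.7, 187.2], 's': [575.3, -233.4]}
placed (scene, z .08)
{'x': 577.7, 'y': 307.5, 'L': 79.6, 'W': 66.5, 'ang': 86.0, 'px': [427.4, 234.1]}
{'x': -148.4, 'y': 542.4, 'L': 147.5, 'W': 63.5, 'ang': -43.8, 'px': [498.7, 88.3]}
{'x': -544.1, 'y': 962.3, 'L': 333.6, 'W': 120.6, 'ang': -23.5, 'px': [589.3, 48.5]}
{'x': -593.7, 'y': 1081.5, 'L': 380.8, 'W': 159.5, 'ang': -9.0, 'px': [620.6, 44.6]}
{'x': -783.6, 'y': 1059.5, 'L': 127.2, 'W': 102.1, 'ang': -26.6, 'px': [601.9, 20.4]}
{'x': -758.7, 'y': 305.9, 'L': 120.9, 'W': 73.9, 'ang': 14.1, 'px': [437.2, 4.8]}
next A
[-41.99, -10.41, 0.19] twist 82.3 rows 11.5
[0.0, -0.0, 8.0] twist 0.0 rows 1.9
```

Emit:
servo_tool(plan=[{"xyz":[-42,-10.4,0.2],"twist":[0,0,82.3],"jaw":0.15},{"xyz":[-42,-10.4,0.2],"twist":[0,0,82.3],"jaw":0.15},{"xyz":[-42,-10.4,0.2],"twist":[0,0,82.3],"jaw":0.15},{"xyz":[-42,-10.4,0.2],"twist":[0,0,82.3],"jaw":0.15},{"xyz":[-42,-10.4,0.2],"twist":[0,0,82.3],"jaw":0.15},{"xyz":[-42,-10.4,0.2],"twist":[0,0,82.3],"jaw":0.15},{"xyz":[-42,-10.4,0.2],"twist":[0,0,82.3],"jaw":0.15},{"xyz":[-42,-10.4,0.2],"twist":[0,0,82.3],"jaw":0.15},{"xyz":[-42,-10.4,0.2],"twist":[0,0,82.3],"jaw":0.15},{"xyz":[-42,-10.4,0.2],"twist":[0,0,82.3],"jaw":0.15}])

```text
time_s: 13.82
tool_pos: [0.4365, -0.0915, 0.3337]
tool_rot: [-180.0, 0.1, 14.0]
force: [0.9, -1.1, -1.0]
grip_width: 0.0744
grasp_force: 0.0
```

Emit:
servo_tool(plan=[{"xyz":[0,0,4],"twist":[0,0,0],"jaw":0.15},{"xyz":[0,0,8],"twist":[0,0,0],"jaw":0.15},{"xyz":[0,0,8],"twist":[0,0,0],"jaw":0.15},{"xyz":[0,0,8],"twist":[0,0,0],"jaw":0.15},{"xyz":[0,0,8],"twist":[0,0,0],"jaw":0.15}])

```text
time_s: 14.23
tool_pos: [0.4388, -0.0892, 0.2556]
tool_rot: [-180.0, -0.0, 14.5]
force: [0.3, 0.0, 1.6]
grip_width: 0.074
grasp_force: 0.0
```

Run:
```python
from h import *
from cell import env
chain(env,[(433,-105.5,25,3.8),(433,-105.5,170,3.8),(555,135,170,86)])
```

```text
[-0.97, 1.44, 6.66] twist 10.7 rows 1.6
[0.0, 0.0, -14.5] twist 0.0 rows 3.5
[13.77, -23.19, -0.0] twist -82.2 rows 11.5
```

Emit:
servo_tool(plan=[{"xyz":[-0.97,1.44,1],"twist":[0,0,7],"jaw":0.15},{"xyz":[-0.97,1.44,2],"twist":[0,0,10.7],"jaw":0.15},{"xyz":[-0.97,1.44,5],"twist":[0,0,10.7],"jaw":0.15},{"xyz":[-0.97,1.44,6.6],"twist":[0,0,10.7],"jaw":0.15},{"xyz":[-0.97,1.44,6.6],"twist":[0,0,10.7],"jaw":0.15},{"xyz":[-0.97,1.44,6.6],"twist":[0,0,10.7],"jaw":1},{"xyz":[-0.97,1.44,6.6],"twist":[0,0,10.7],"jaw":1},{"xyz":[-0.97,1.44,6.6],"twist":[0,0,10.7],"jaw":1},{"xyz":[-0.97,1.44,6.6],"twist":[0,0,10.7],"jaw":1},{"xyz":[-0.97,1.44,6.6],"twist":[0,0,10.7],"jaw":1}])

```text
time_s: 15.07
tool_pos: [0.4331, -0.1059, 0.1899]
tool_rot: [179.9, -0.1, 3.7]
force: [-0.3, 1.1, 5.6]
grip_width: 0.05
grasp_force: 30.0
```

Emit:
servo_tool(plan=[{"xyz":[0,0,0],"twist":[0,0,0],"jaw":1},{"xyz":[0,0,0],"twist":[0,0,0],"jaw":1},{"xyz":[0,0,-3],"twist":[0,0,0],"jaw":1},{"xyz":[0,0,-7],"twist":[0,0,0],"jaw":1},{"xyz":[0,0,-11],"twist":[0,0,0],"jaw":1},{"xyz":[0,0,-14.5],"twist":[0,0,0],"jaw":1},{"xyz":[0,0,-14.5],"twist":[0,0,0],"jaw":1},{"xyz":[0,0,-14.5],"twist":[0,0,0],"jaw":1},{"xyz":[0,0,-14.5],"twist":[0,0,0],"jaw":1}])

```text
time_s: 15.82
tool_pos: [0.4319, -0.1059, 0.333]
tool_rot: [180.0, 0.1, 3.7]
force: [0.3, 0.3, -2.1]
grip_width: 0.0501
grasp_force: 30.0
```

Run:
```python
from h import *
from cell import env
chain(env,[(555,135,170,86)])
```

```text
[13.83, -23.25, -0.1] twist -82.3 rows 11.5
```

Emit:
servo_tool(plan=[{"xyz":[13.8,-23.25,-0.1],"twist":[0,0,-82.3],"jaw":1},{"xyz":[13.8,-23.25,-0.1],"twist":[0,0,-82.3],"jaw":1},{"xyz":[13.8,-23.25,-0.1],"twist":[0,0,-82.3],"jaw":1},{"xyz":[13.8,-23.25,-0.1],"twist":[0,0,-82.3],"jaw":1},{"xyz":[13.8,-23.25,-0.1],"twist":[0,0,-82.3],"jaw":1},{"xyz":[13.8,-23.25,-0.1],"twist":[0,0,-82.3],"jaw":1},{"xyz":[13.8,-23.25,-0.1],"twist":[0,0,-82.3],"jaw":1},{"xyz":[13.8,-23.25,-0.1],"twist":[0,0,-82.3],"jaw":1},{"xyz":[13.8,-23.25,-0.1],"twist":[0,0,-82.3],"jaw":1},{"xyz":[13.8,-23.25,-0.1],"twist":[0,0,-82.3],"jaw":1}])

```text
time_s: 16.65
tool_pos: [0.5544, 0.1356, 0.3319]
tool_rot: [-179.7, 0.0, 75.8]
force: [0.5, 0.1, -1.5]
grip_width: 0.0497
grasp_force: 30.0
```

Emit:
servo_tool(plan=[{"xyz":[0,0,0],"twist":[0,0,0],"jaw":1},{"xyz":[0,0,0],"twist":[0,0,0],"jaw":1},{"xyz":[0,0,0],"twist":[0,0,0],"jaw":1},{"xyz":[0,0,0],"twist":[0,0,0],"jaw":1}])

```text
time_s: 16.98
tool_pos: [0.555, 0.1347, 0.3341]
tool_rot: [-179.9, 0.0, 75.2]
force: [1.1, 0.3, -1.0]
grip_width: 0.0497
grasp_force: 30.0
```

Run:
```python
from h import *
from cell import env
chain(env,[(555,135,77,86)])
o=env.get_obs();print(o["grip_width"],o["grasp_force"])
```

```text
[0.03, -0.01, 9.31] twist -10.8 rows 2.2
0.04965465834723976 29.999473015777767
```

Emit:
servo_tool(plan=[{"xyz":[0,0,1],"twist":[0,0,-7],"jaw":1},{"xyz":[0,0,4],"twist":[0,0,-10.8],"jaw":1},{"xyz":[0,0,7],"twist":[0,0,-10.8],"jaw":1},{"xyz":[0,0,8.6],"twist":[0,0,-10.8],"jaw":1},{"xyz":[0,0,9.4],"twist":[0,0,-10.8],"jaw":1},{"xyz":[0,0,9.4],"twist":[0,0,-10.8],"jaw":1},{"xyz":[0,0,9.4],"twist":[0,0,-10.8],"jaw":1},{"xyz":[0,0,9.4],"twist":[0,0,-10.8],"jaw":0.2},{"xyz":[0,0,9.4],"twist":[0,0,-10.8],"jaw":0.2},{"xyz":[0,0,9.4],"twist":[0,0,-10.8],"jaw":0.2}])

```text
time_s: 17.82
tool_pos: [0.5554, 0.1351, 0.2414]
tool_rot: [179.9, -0.0, 86.1]
force: [0.7, -0.6, 0.6]
grip_width: 0.0623
grasp_force: 0.0
```

Emit:
servo_tool(plan=[{"xyz":[0,0,0],"twist":[0,0,0],"jaw":0.2},{"xyz":[0,0,-3],"twist":[0,0,0],"jaw":0.15},{"xyz":[0,0,-7],"twist":[0,0,0],"jaw":0.15},{"xyz":[0,0,-9.4],"twist":[0,0,0],"jaw":0.15},{"xyz":[0,0,-9.4],"twist":[0,0,0],"jaw":0.15},{"xyz":[0,0,-9.4],"twist":[0,0,0],"jaw":0.15}])

```text
time_s: 18.32
tool_pos: [0.5556, 0.1352, 0.3364]
tool_rot: [179.8, -0.0, 86.1]
force: [0.3, 0.8, -0.6]
grip_width: 0.0736
grasp_force: 0.0
```

Run:
```python
from h import *
from cell import env
t=look(env,"top","p2"); show(bars(t)); c=look(env,"scene","p2")
print("placed (scene, z .08)");show([r for r in olive(c,.08) if r['y']>50 and r['x']>400])
print("next B");chain(env,[(433.3,-236.5,170,119.7)])
```

```text
{'x': 433.3, 'y': -236.2, 'L': 82.3, 'W': 52.1, 'ang': -59.9, 'px': [399.4, 242.8], 's': [433.5, -237.0]}
{'x': 446.4, 'y': -370.5, 'L': 84.1, 'W': 49.5, 'ang': 74.6, 'px': [451.9, 236.5], 's': [453.4, -379.1]}
{'x': 573.4, 'y': 330.6, 'L': 61.7, 'W': 61.5, 'ang': 88.7, 'px': [174.1, 195.7], 's': [570.9, 321.4]}
{'x': 561.3, 'y': -363.2, 'L': 79.2, 'W': 47.4, 'ang': 20.5, 'px': [447.4, 191.6], 's': [561.3, -362.8]}
{'x': 574.6, 'y': -231.8, 'L': 82.1, 'W': 49.9, 'ang': -77.9, 'px': [396.4, 187.5], 's': [577.0, -233.4]}
placed (scene, z .08)
{'x': 576.3, 'y': 307.6, 'L': 79.7, 'W': 67.6, 'ang': 87.3, 'px': [427.7, 233.4]}
{'x': 566.0, 'y': 135.3, 'L': 80.2, 'W': 67.6, 'ang': 86.1, 'px': [365.2, 218.8]}
next B
[-37.85, -9.6, -0.01] twist -33.6 rows 9.4
```

Emit:
servo_tool(plan=[{"xyz":[-37.85,-9.6,0],"twist":[0,0,-33.6],"jaw":0.15},{"xyz":[-37.85,-9.6,0],"twist":[0,0,-33.6],"jaw":0.15},{"xyz":[-37.85,-9.6,0],"twist":[0,0,-33.6],"jaw":0.15},{"xyz":[-37.85,-9.6,0],"twist":[0,0,-33.6],"jaw":0.15},{"xyz":[-37.85,-9.6,0],"twist":[0,0,-33.6],"jaw":0.15},{"xyz":[-37.85,-9.6,0],"twist":[0,0,-33.6],"jaw":0.15},{"xyz":[-37.85,-9.6,0],"twist":[0,0,-33.6],"jaw":0.15},{"xyz":[-37.85,-9.6,0],"twist":[0,0,-33.6],"jaw":0.15},{"xyz":[-37.85,-9.6,0],"twist":[0,0,-33.6],"jaw":0.15},{"xyz":[-37.85,-9.6,0],"twist":[0,0,-33.6],"jaw":0.15}])

```text
time_s: 19.25
tool_pos: [0.4351, -0.2284, 0.3335]
tool_rot: [-179.9, -0.1, 119.7]
force: [0.6, -0.4, -0.5]
grip_width: 0.0741
grasp_force: 0.0
```

Emit:
servo_tool(plan=[{"xyz":[0,0,4],"twist":[0,0,0],"jaw":0.15},{"xyz":[0,0,8],"twist":[0,0,0],"jaw":0.15},{"xyz":[0,0,8],"twist":[0,0,0],"jaw":0.15},{"xyz":[0,0,8],"twist":[0,0,0],"jaw":0.15},{"xyz":[0,0,8],"twist":[0,0,0],"jaw":0.15}])

```text
time_s: 19.67
tool_pos: [0.4376, -0.226, 0.2557]
tool_rot: [180.0, -0.0, 119.8]
force: [-0.3, -0.8, 0.5]
grip_width: 0.074
grasp_force: 0.0
```

Run:
```python
from h import *
from cell import env
chain(env,[(433.3,-236.5,25,119.7),(433.3,-236.5,170,119.7),(561,221,170,86)])
```

```text
[-0.69, -0.89, 6.67] twist 0.1 rows 1.6
[0.0, 0.0, -14.5] twist 0.0 rows 3.5
[33.41, 33.76, 0.0] twist 33.7 rows 11.4
```

Emit:
servo_tool(plan=[{"xyz":[-0.7,-0.9,1.5],"twist":[0,0,0],"jaw":0.15},{"xyz":[-0.7,-0.9,4],"twist":[0,0,0],"jaw":0.15},{"xyz":[-0.7,-0.9,6.6],"twist":[0,0,0],"jaw":0.15},{"xyz":[-0.7,-0.9,6.6],"twist":[0,0,0],"jaw":0.15},{"xyz":[-0.7,-0.9,6.6],"twist":[0,0,0],"jaw":1},{"xyz":[-0.7,-0.9,6.6],"twist":[0,0,0],"jaw":1},{"xyz":[-0.7,-0.9,6.6],"twist":[0,0,0],"jaw":1},{"xyz":[-0.7,-0.9,6.6],"twist":[0,0,0],"jaw":1},{"xyz":[-0.7,-0.9,6.6],"twist":[0,0,0],"jaw":1},{"xyz":[-0.7,-0.9,6.6],"twist":[0,0,0],"jaw":1}])

```text
time_s: 20.5
tool_pos: [0.4334, -0.2374, 0.1903]
tool_rot: [180.0, 0.1, 119.7]
force: [-0.9, 0.7, 7.0]
grip_width: 0.0496
grasp_force: 30.0
```

Emit:
servo_tool(plan=[{"xyz":[0,0,0],"twist":[0,0,0],"jaw":1},{"xyz":[0,0,-3],"twist":[0,0,0],"jaw":1},{"xyz":[0,0,-7],"twist":[0,0,0],"jaw":1},{"xyz":[0,0,-11],"twist":[0,0,0],"jaw":1},{"xyz":[0,0,-14.5],"twist":[0,0,0],"jaw":1},{"xyz":[0,0,-14.5],"twist":[0,0,0],"jaw":1},{"xyz":[0,0,-14.5],"twist":[0,0,0],"jaw":1},{"xyz":[0,0,-14.5],"twist":[0,0,0],"jaw":1}])

```text
time_s: 21.17
tool_pos: [0.432, -0.2371, 0.3331]
tool_rot: [-179.9, -0.0, 119.7]
force: [0.1, -0.0, -1.2]
grip_width: 0.0499
grasp_force: 30.0
```

Run:
```python
from h import *
from cell import env
chain(env,[(561,221,170,86)])
```

```text
[33.4, 33.9, -0.09] twist 33.7 rows 11.4
```

Emit:
servo_tool(plan=[{"xyz":[33.4,33.9,-0.1],"twist":[0,0,33.7],"jaw":1},{"xyz":[33.4,33.9,-0.1],"twist":[0,0,33.7],"jaw":1},{"xyz":[33.4,33.9,-0.1],"twist":[0,0,33.7],"jaw":1},{"xyz":[33.4,33.9,-0.1],"twist":[0,0,33.7],"jaw":1},{"xyz":[33.4,33.9,-0.1],"twist":[0,0,33.7],"jaw":1},{"xyz":[33.4,33.9,-0.1],"twist":[0,0,33.7],"jaw":1},{"xyz":[33.4,33.9,-0.1],"twist":[0,0,33.7],"jaw":1},{"xyz":[33.4,33.9,-0.1],"twist":[0,0,33.7],"jaw":1},{"xyz":[33.4,33.9,-0.1],"twist":[0,0,33.7],"jaw":1},{"xyz":[33.4,33.9,-0.1],"twist":[0,0,33.7],"jaw":1}])

```text
time_s: 22.0
tool_pos: [0.5378, 0.1391, 0.3321]
tool_rot: [-179.8, 0.0, 86.0]
force: [0.5, 0.1, 0.1]
grip_width: 0.05
grasp_force: 30.0
```

Emit:
servo_tool(plan=[{"xyz":[0,0,0],"twist":[0,0,0],"jaw":1},{"xyz":[0,0,0],"twist":[0,0,0],"jaw":1},{"xyz":[0,0,0],"twist":[0,0,0],"jaw":1},{"xyz":[0,0,0],"twist":[0,0,0],"jaw":1}])

```text
time_s: 22.33
tool_pos: [0.5381, 0.1358, 0.3331]
tool_rot: [-179.9, 0.1, 85.9]
force: [-0.2, 0.0, -0.8]
grip_width: 0.0498
grasp_force: 30.0
```

Run:
```python
from h import *
from cell import env
chain(env,[(561,221,170,86),(561,221,77,86)])
o=env.get_obs();print(o["grip_width"],o["grasp_force"])
```

```text
[8.66, 1.68, -0.09] twist -0.1 rows 2.1
[0.0, -0.0, 9.3] twist 0.0 rows 2.2
0.04982492518332229 29.999042521230876
```

Emit:
servo_tool(plan=[{"xyz":[8.65,1.7,0],"twist":[0,0,0],"jaw":1},{"xyz":[8.65,1.7,0],"twist":[0,0,0],"jaw":1},{"xyz":[8.65,1.7,0],"twist":[0,0,0],"jaw":1},{"xyz":[8.65,1.7,0],"twist":[0,0,0],"jaw":1},{"xyz":[8.65,1.7,4],"twist":[0,0,0],"jaw":1},{"xyz":[8.65,1.7,5],"twist":[0,0,0],"jaw":1},{"xyz":[8.65,1.7,5],"twist":[0,0,0],"jaw":1},{"xyz":[8.65,1.7,5],"twist":[0,0,0],"jaw":1},{"xyz":[8.65,1.7,5],"twist":[0,0,0],"jaw":1}])

```text
time_s: 23.08
tool_pos: [0.5619, 0.2219, 0.2859]
tool_rot: [179.9, -0.0, 85.9]
force: [-0.1, 0.3, -1.7]
grip_width: 0.0496
grasp_force: 30.0
```

Run:
```python
from h import *
from cell import env
chain(env,[(561,221,77,86)])
```

```text
[-0.09, -0.08, 4.49] twist -0.1 rows 1.1
```

Emit:
servo_tool(plan=[{"xyz":[-0.1,-0.1,2],"twist":[0,0,0],"jaw":1},{"xyz":[-0.1,-0.1,3.6],"twist":[0,0,0],"jaw":1},{"xyz":[-0.1,-0.1,4.5],"twist":[0,0,0],"jaw":1},{"xyz":[-0.1,-0.1,4.5],"twist":[0,0,0],"jaw":1},{"xyz":[-0.1,-0.1,4.5],"twist":[0,0,0],"jaw":1},{"xyz":[-0.1,-0.1,4.5],"twist":[0,0,0],"jaw":0.2},{"xyz":[-0.1,-0.1,4.5],"twist":[0,0,0],"jaw":0.2},{"xyz":[-0.1,-0.1,4.5],"twist":[0,0,0],"jaw":0.2},{"xyz":[-0.1,-0.1,4.5],"twist":[0,0,0],"jaw":0.2}])

```text
time_s: 23.83
tool_pos: [0.5604, 0.2219, 0.2401]
tool_rot: [180.0, -0.0, 86.0]
force: [-0.2, -0.3, -0.4]
grip_width: 0.0667
grasp_force: 0.0
```

Emit:
servo_tool(plan=[{"xyz":[0,0,-3],"twist":[0,0,0],"jaw":0.15},{"xyz":[0,0,-7],"twist":[0,0,0],"jaw":0.15},{"xyz":[0,0,-9.4],"twist":[0,0,0],"jaw":0.15},{"xyz":[0,0,-9.4],"twist":[0,0,0],"jaw":0.15},{"xyz":[0,0,-9.4],"twist":[0,0,0],"jaw":0.15}])

```text
time_s: 24.25
tool_pos: [0.5605, 0.2223, 0.3353]
tool_rot: [179.8, -0.0, 86.0]
force: [-0.3, -1.0, -0.8]
grip_width: 0.0738
grasp_force: 0.0
```

Run:
```python
from h import *
from cell import env
t=look(env,"top","p3"); show(bars(t)); c=look(env,"scene","p3")
print("placed (scene, z .08)");show([r for r in olive(c,.08) if r['y']>50 and r['x']>400])
cv2.imwrite("pics/p3.png",np.vstack([c["img"][50:350,150:600,::-1],t["img"][100:300,120:570,::-1]]))
print("next E");chain(env,[(575,-232.8,170,102)])
```

```text
{'x': 446.3, 'y': -370.8, 'L': 83.5, 'W': 49.5, 'ang': 74.6, 'px': [452.5, 236.7], 's': [446.2, -373.6]}
{'x': 496.4, 'y': 93.3, 'L': 84.3, 'W': 51.0, 'ang': 88.7, 'px': [269.1, 221.6], 's': [502.6, 89.3]}
{'x': 560.5, 'y': -361.2, 'L': 81.4, 'W': 53.9, 'ang': 21.1, 'px': [447.1, 191.3], 's': [552.0, -355.9]}
{'x': 574.8, 'y': -232.5, 'L': 79.6, 'W': 49.8, 'ang': -78.3, 'px': [396.5, 187.3], 's': [575.4, -233.5]}
placed (scene, z .08)
{'x': 573.9, 'y': 265.3, 'L': 164.1, 'W': 67.5, 'ang': 86.4, 'px': [412.9, 230.0]}
{'x': 533.4, 'y': 95.4, 'L': 90.6, 'W': 58.0, 'ang': -66.6, 'px': [352.8, 206.5]}
next E
[-45.21, 4.67, -0.14] twist -16.0 rows 10.9
```

View pics/p3.png

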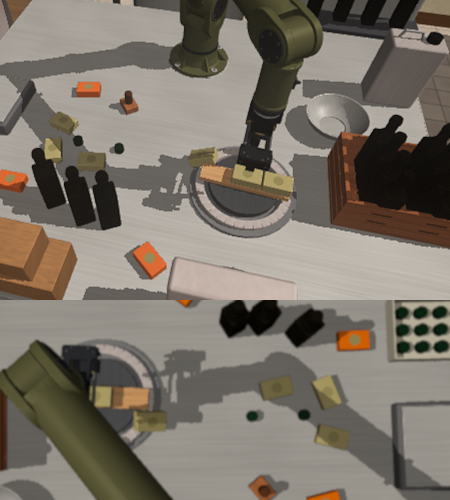

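Top and scene views: bars 1 and 3 lie well on the board. The bar at the near-right end has been knocked off onto the ring edge, at scene (352,206) and top (269,222). I'll look closer.

Run:
```python
from h import *
c=cv2.imread("pics/scene_p3.png"); t=cv2.imread("pics/top_p3.png")
z=lambda i:cv2.resize(i,(400,400),interpolation=cv2.INTER_CUBIC)
cv2.imwrite("pics/fall.png",np.hstack([z(c[170:250,310:390]),z(t[180:260,225:305])]))
```

```text
(no output)
```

View pics/fall.png

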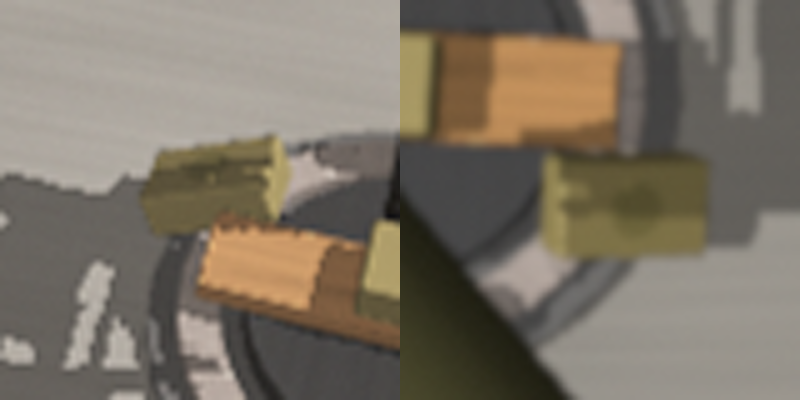

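The bar leans with its left end up, about 27° along y, against the ring beside the board end. I'll grip it near its low end, clear of the board, and lay it flat on the bench to regrasp.

Run:
```python
from h import *
from cell import env
chain(env,[(496,74,170,88),(496,74,40,88),(496,74,170,88),(555,-50,170,88)])
```

```text
[-15.15, -5.35, -0.14] twist -2.0 rows 3.9
[0.0, -0.0, 13.0] twist 0.0 rows 3.1
[-0.0, 0.0, -13.0] twist 0.0 rows 3.1
[-12.19, 6.33, 0.0] twist 0.0 rows 3.3
```

Emit:
servo_tool(plan=[{"xyz":[-15.1,-5.3,0],"twist":[0,0,-2],"jaw":0.15},{"xyz":[-15.1,-5.3,0],"twist":[0,0,-2],"jaw":0.15},{"xyz":[-15.1,-5.3,0],"twist":[0,0,-2],"jaw":0.15},{"xyz":[-15.1,-5.3,0],"twist":[0,0,-2],"jaw":0.15},{"xyz":[-15.1,-5.3,0],"twist":[0,0,-2],"jaw":0.15},{"xyz":[-15.1,-5.3,4],"twist":[0,0,-2],"jaw":0.15},{"xyz":[-15.1,-5.3,7],"twist":[0,0,-2],"jaw":0.15},{"xyz":[-15.1,-5.3,7],"twist":[0,0,-2],"jaw":0.15},{"xyz":[-15.1,-5.3,7],"twist":[0,0,-2],"jaw":0.15}])

```text
time_s: 25.1
tool_pos: [0.4957, 0.075, 0.262]
tool_rot: [-179.7, -0.1, 88.1]
force: [0.0, -0.1, 0.7]
grip_width: 0.074
grasp_force: 0.0
```

Run:
```python
from h import *
from cell import env
chain(env,[(496,74,40,88)])
```

```text
[-0.1, 0.03, 5.8] twist 0.1 rows 1.4
```

Emit:
servo_tool(plan=[{"xyz":[-0.1,0,3],"twist":[0,0,0],"jaw":0.15},{"xyz":[-0.1,0,5.8],"twist":[0,0,0],"jaw":0.15},{"xyz":[-0.1,0,5.8],"twist":[0,0,0],"jaw":0.15},{"xyz":[-0.1,0,5.8],"twist":[0,0,0],"jaw":1},{"xyz":[-0.1,0,5.8],"twist":[0,0,0],"jaw":1},{"xyz":[-0.1,0,5.8],"twist":[0,0,0],"jaw":1},{"xyz":[-0.1,0,5.8],"twist":[0,0,0],"jaw":1},{"xyz":[-0.1,0,5.8],"twist":[0,0,0],"jaw":1},{"xyz":[-0.1,0,5.8],"twist":[0,0,0],"jaw":1},{"xyz":[-0.1,0,5.8],"twist":[0,0,0],"jaw":1}])

```text
time_s: 25.93
tool_pos: [0.4975, 0.074, 0.2068]
tool_rot: [179.9, 0.0, 88.0]
force: [-0.4, -0.8, 6.3]
grip_width: 0.0522
grasp_force: 29.4
```

Emit:
servo_tool(plan=[{"xyz":[0,0,-1],"twist":[0,0,0],"jaw":1},{"xyz":[0,0,-3],"twist":[0,0,0],"jaw":1},{"xyz":[0,0,-6],"twist":[0,0,0],"jaw":1},{"xyz":[0,0,-10],"twist":[0,0,0],"jaw":1},{"xyz":[0,0,-13],"twist":[0,0,0],"jaw":1},{"xyz":[0,0,-13],"twist":[0,0,0],"jaw":1},{"xyz":[0,0,-13],"twist":[0,0,0],"jaw":1}])

```text
time_s: 26.52
tool_pos: [0.4971, 0.0741, 0.3372]
tool_rot: [179.8, 0.1, 88.0]
force: [-0.6, -0.2, -1.5]
grip_width: 0.0521
grasp_force: 29.0
```

Run:
```python
from h import *
from cell import env
chain(env,[(555,-50,170,88)])
c=look(env,"scene","held"); t=look(env,"top","held")
z=lambda i:cv2.resize(i[:,:,::-1],(400,400),interpolation=cv2.INTER_CUBIC)
cv2.imwrite("pics/held.png",np.hstack([z(c["img"][110:240,280:410]),z(t["img"][160:290,205:335])]))
```

```text
[-12.2, 6.22, 0.32] twist -0.0 rows 3.3
```

View pics/held.png

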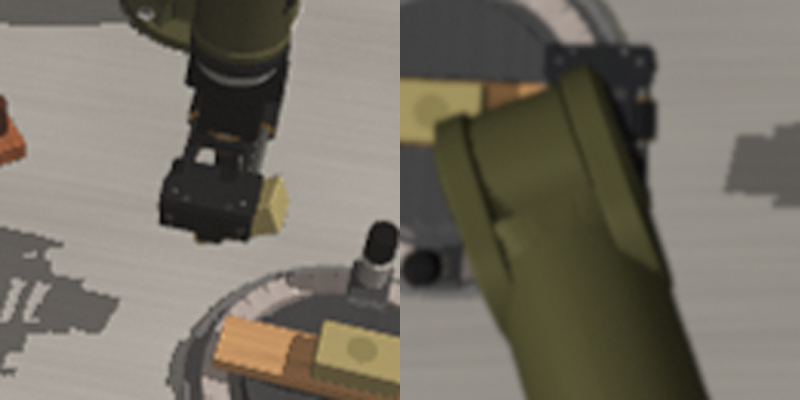

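Emit:
servo_tool(plan=[{"xyz":[-12.2,6.2,0],"twist":[0,0,0],"jaw":1},{"xyz":[-12.2,6.2,0],"twist":[0,0,0],"jaw":1},{"xyz":[-12.2,6.2,0],"twist":[0,0,0],"jaw":1},{"xyz":[-12.2,6.2,0],"twist":[0,0,0],"jaw":1},{"xyz":[-10.2,6.2,0.5],"twist":[0,-7,0],"jaw":1},{"xyz":[-8.2,6.2,1],"twist":[0,-14,0],"jaw":1},{"xyz":[-6.5,6.2,1.5],"twist":[0,-20,0],"jaw":1},{"xyz":[-5.3,6.2,1.5],"twist":[0,-25,0],"jaw":1},{"xyz":[-5.3,6.2,1.5],"twist":[0,-25,0],"jaw":1},{"xyz":[-5.3,6.2,1.5],"twist":[0,-25,0],"jaw":1}])

```text
time_s: 27.45
tool_pos: [0.5564, 0.0204, 0.3187]
tool_rot: [-179.8, 24.8, 88.4]
force: [-0.0, -1.2, -1.5]
grip_width: 0.0521
grasp_force: 29.0
```

Run:
```python
from h import *
from cell import env
o=env.get_obs();R=Rn.from_euler('xyz',o["tool_rot"],degrees=True)
print("grasp pt",o["tool_pos"]+R.apply([0,0,.164]),"1cm down in tool axes",R.inv().apply([0,0,-1]))
c=look(env,"scene","h2"); t=look(env,"top","h2")
z=lambda i:cv2.resize(i[:,:,::-1],(400,400),interpolation=cv2.INTER_CUBIC)
cv2.imwrite("pics/h2.png",np.hstack([z(c["img"][90:240,210:360]),z(t["img"][120:270,255:405])]))
```

```text
grasp pt [ 0.5536906  -0.04846414  0.16991753] 1cm down in tool axes [0.42020988 0.00381957 0.9074189 ]
```

View pics/h2.png

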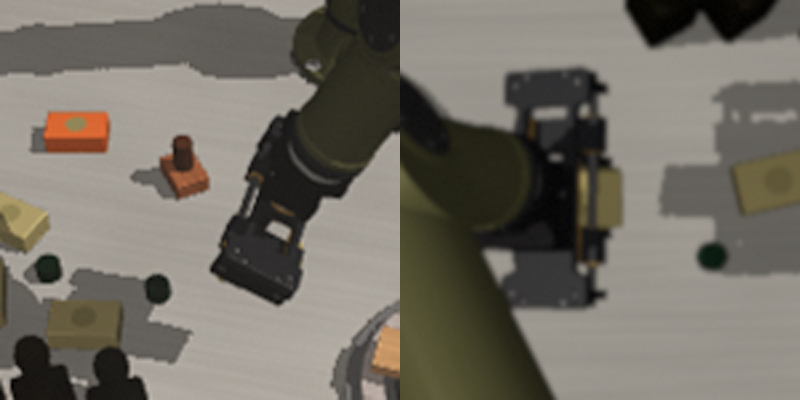

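Emit:
servo_tool(plan=[{"xyz":[1.7,0,3.6],"twist":[0,0,0],"jaw":1},{"xyz":[3.4,0,7.3],"twist":[0,0,0],"jaw":1},{"xyz":[5,0,10.9],"twist":[0,0,0],"jaw":1},{"xyz":[5.46,0,11.8],"twist":[0,0,0],"jaw":1},{"xyz":[5.46,0,11.8],"twist":[0,0,0],"jaw":1},{"xyz":[5.46,0,11.8],"twist":[0,0,0],"jaw":1}])

```text
time_s: 28.05
tool_pos: [0.5575, 0.0173, 0.1915]
tool_rot: [180.0, 25.0, 87.9]
force: [0.9, 0.3, -0.8]
grip_width: 0.0521
grasp_force: 29.0
```

Emit:
servo_tool(plan=[{"xyz":[0.21,0,0.45],"twist":[0,0,0],"jaw":1},{"xyz":[0.42,0,0.9],"twist":[0,0,0],"jaw":1},{"xyz":[0.42,0,0.9],"twist":[0,0,0],"jaw":1},{"xyz":[0.42,0,0.9],"twist":[0,0,0],"jaw":1}])

```text
time_s: 28.38
tool_pos: [0.5585, 0.0187, 0.1829]
tool_rot: [179.7, 25.0, 87.9]
force: [3.0, 0.6, 4.7]
grip_width: 0.0516
grasp_force: 29.3
```

Emit:
servo_tool(plan=[{"xyz":[0,0,0],"twist":[0,0,0],"jaw":0.1},{"xyz":[0,0,0],"twist":[0,0,0],"jaw":0.1},{"xyz":[0,0,0],"twist":[0,0,0],"jaw":0.1},{"xyz":[0,0,0],"twist":[0,0,0],"jaw":0.1},{"xyz":[0,0,0],"twist":[0,0,0],"jaw":0.1},{"xyz":[0,0,-4],"twist":[0,0,0],"jaw":0.15},{"xyz":[0,0,-8],"twist":[0,0,0],"jaw":0.15},{"xyz":[0,0,-12],"twist":[0,0,0],"jaw":0.15},{"xyz":[0,0,-12],"twist":[0,0,0],"jaw":0.15},{"xyz":[0,0,-12],"twist":[0,0,0],"jaw":0.15}])

```text
time_s: 29.22
tool_pos: [0.5591, 0.0708, 0.2915]
tool_rot: [179.7, 25.0, 88.0]
force: [0.0, -0.9, -0.2]
grip_width: 0.0739
grasp_force: 0.0
```

Emit:
servo_tool(plan=[{"xyz":[5,0,-2],"twist":[0,7,0],"jaw":0.15},{"xyz":[8,0,-4],"twist":[0,14,0],"jaw":0.15},{"xyz":[8,0,-4],"twist":[0,21,0],"jaw":0.15},{"xyz":[8,0,-4],"twist":[0,25,0],"jaw":0.15},{"xyz":[8,0,-4],"twist":[0,25,0],"jaw":0.15},{"xyz":[8,0,-4],"twist":[0,25,0],"jaw":0.15}])

```text
time_s: 29.72
tool_pos: [0.5616, 0.1563, 0.29]
tool_rot: [-179.8, 0.2, 87.9]
force: [-0.2, -0.5, -1.1]
grip_width: 0.0739
grasp_force: 0.0
```

Run:
```python
from h import *
from cell import env
print(env.get_obs()["tool_pos"],env.get_obs()["tool_rot"])
t=look(env,"top","p4"); show(bars(t)); c=look(env,"scene","p4")
print("scene z.03");show([r for r in olive(c,.03) if -450<r['y']<400 and r['x']>300])
```

```text
[0.56162682 0.15625106 0.29002813] [-179.82754574    0.18286407   87.86088983]
{'x': 446.4, 'y': -370.5, 'L': 84.1, 'W': 49.5, 'ang': 74.6, 'px': [452.0, 236.6], 's': [448.5, -375.6]}
{'x': 557.3, 'y': -38.2, 'L': 74.2, 'W': 46.1, 'ang': 88.7, 'px': [320.5, 196.0], 's': [557.6, -37.4]}
{'x': 561.2, 'y': 343.0, 'L': 72.9, 'W': 45.1, 'ang': 37.8, 'px': [172.5, 196.3], 's': [573.7, 327.2]}
{'x': 562.1, 'y': -363.3, 'L': 80.7, 'W': 48.6, 'ang': 20.6, 'px': [447.4, 191.4], 's': [556.8, -358.9]}
{'x': 574.7, 'y': -231.8, 'L': 82.0, 'W': 49.8, 'ang': -78.3, 'px': [396.4, 187.5], 's': [575.2, -233.3]}
scene z.03
{'x': 537.7, 'y': 274.0, 'L': 172.1, 'W': 71.7, 'ang': 86.5, 'px': [414.4, 230.4]}
{'x': 569.5, 'y': -34.0, 'L': 79.4, 'W': 66.3, 'ang': 89.2, 'px': [305.8, 218.6]}
{'x': 587.4, 'y': -227.6, 'L': 80.5, 'W': 66.3, 'ang': -78.8, 'px': [240.7, 211.1]}
{'x': 573.8, 'y': -356.9, 'L': 97.2, 'W': 48.4, 'ang': 21.9, 'px': [202.3, 198.8]}
{'x': 459.9, 'y': -364.3, 'L': 94.3, 'W': 63.8, 'ang': 73.8, 'px': [213.7, 172.4]}
```

Run:
```python
from h import *
from cell import env
chain(env,[(557.5,-38,120,88.5),(557.5,-38,25,88.5),(557.5,-38,140,88.5),(555,135,140,86),(555,135,77,86)])
```

```text
[-19.53, 0.29, 0.67] twist -0.6 rows 4.7
[-0.0, -0.0, 9.5] twist 0.0 rows 2.3
[0.0, 0.0, -11.5] twist 0.0 rows 2.8
[17.29, -0.7, -0.0] twist 2.5 rows 4.1
[0.0, -0.0, 6.3] twist 0.0 rows 1.5
```

Emit:
servo_tool(plan=[{"xyz":[-19.5,0.3,0.5],"twist":[0,0,-0.6],"jaw":0.15},{"xyz":[-19.5,0.3,0.5],"twist":[0,0,-0.6],"jaw":0.15},{"xyz":[-19.5,0.3,0.5],"twist":[0,0,-0.6],"jaw":0.15},{"xyz":[-19.5,0.3,0.5],"twist":[0,0,-0.6],"jaw":0.15},{"xyz":[-19.5,0.3,0.5],"twist":[0,0,-0.6],"jaw":0.15},{"xyz":[-19.5,0.3,0.5],"twist":[0,0,-0.6],"jaw":0.15},{"xyz":[-19.5,0.3,4],"twist":[0,0,-0.6],"jaw":0.15},{"xyz":[-19.5,0.3,4],"twist":[0,0,-0.6],"jaw":0.15},{"xyz":[-19.5,0.3,4],"twist":[0,0,-0.6],"jaw":0.15}])

```text
time_s: 30.57
tool_pos: [0.557, -0.0363, 0.2505]
tool_rot: [-179.8, 0.0, 88.7]
force: [0.6, 0.0, 0.1]
grip_width: 0.0738
grasp_force: 0.0
```

Run:
```python
from h import *
from cell import env
chain(env,[(557.5,-38,25,88.5)])
```

```text
[-0.17, 0.05, 6.15] twist 0.2 rows 1.5
```

Emit:
servo_tool(plan=[{"xyz":[-0.15,0,3],"twist":[0,0,0],"jaw":0.15},{"xyz":[-0.15,0,6.1],"twist":[0,0,0],"jaw":0.15},{"xyz":[-0.15,0,6.1],"twist":[0,0,0],"jaw":0.15},{"xyz":[-0.15,0,6.1],"twist":[0,0,0],"jaw":0.15},{"xyz":[-0.15,0,6.1],"twist":[0,0,0],"jaw":1},{"xyz":[-0.15,0,6.1],"twist":[0,0,0],"jaw":1},{"xyz":[-0.15,0,6.1],"twist":[0,0,0],"jaw":1},{"xyz":[-0.15,0,6.1],"twist":[0,0,0],"jaw":1},{"xyz":[-0.15,0,6.1],"twist":[0,0,0],"jaw":1},{"xyz":[-0.15,0,6.1],"twist":[0,0,0],"jaw":1}])

```text
time_s: 31.4
tool_pos: [0.5584, -0.0381, 0.1918]
tool_rot: [179.9, 0.0, 88.6]
force: [-0.4, -0.2, 5.4]
grip_width: 0.0499
grasp_force: 30.0
```

Emit:
servo_tool(plan=[{"xyz":[0,0,0],"twist":[0,0,0],"jaw":1},{"xyz":[0,0,-3],"twist":[0,0,0],"jaw":1},{"xyz":[0,0,-7],"twist":[0,0,0],"jaw":1},{"xyz":[0,0,-11],"twist":[0,0,0],"jaw":1},{"xyz":[17.25,-0.7,-11.5],"twist":[0,0,2.5],"jaw":1},{"xyz":[17.25,-0.7,-11.5],"twist":[0,0,2.5],"jaw":1},{"xyz":[17.25,-0.7,-11.5],"twist":[0,0,2.5],"jaw":1},{"xyz":[17.25,-0.7,-11.5],"twist":[0,0,2.5],"jaw":1},{"xyz":[17.25,-0.7,-11.5],"twist":[0,0,2.5],"jaw":1},{"xyz":[17.25,-0.7,-11.5],"twist":[0,0,2.5],"jaw":1}])

```text
time_s: 32.23
tool_pos: [0.5536, 0.1395, 0.3062]
tool_rot: [-180.0, -0.1, 86.6]
force: [-0.5, -0.9, -0.5]
grip_width: 0.0498
grasp_force: 30.0
```

Emit:
servo_tool(plan=[{"xyz":[0,0,0],"twist":[0,0,0],"jaw":1},{"xyz":[0,0,0],"twist":[0,0,0],"jaw":1},{"xyz":[0,0,0],"twist":[0,0,0],"jaw":1}])

```text
time_s: 32.48
tool_pos: [0.5555, 0.1326, 0.3054]
tool_rot: [-180.0, 0.1, 85.9]
force: [-0.0, -0.1, -1.5]
grip_width: 0.0499
grasp_force: 30.0
```

Run:
```python
from h import *
from cell import env
chain(env,[(555,135,77,86)])
c=look(env,"scene","p5");show([r for r in olive(c,.08) if 50<r['y']<400 and r['x']>300])
```

```text
[0.24, -0.07, 6.44] twist -0.1 rows 1.5
{'x': 574.0, 'y': 265.2, 'L': 164.1, 'W': 68.1, 'ang': 86.0, 'px': [412.6, 229.7]}
```

Emit:
servo_tool(plan=[{"xyz":[0.4,-0.05,3],"twist":[0,0,0],"jaw":1},{"xyz":[0.4,-0.05,5.3],"twist":[0,0,0],"jaw":1},{"xyz":[0.4,-0.05,6.4],"twist":[0,0,0],"jaw":1},{"xyz":[0.4,-0.05,6.4],"twist":[0,0,0],"jaw":1},{"xyz":[0.4,-0.05,6.4],"twist":[0,0,0],"jaw":1},{"xyz":[0.4,-0.05,6.4],"twist":[0,0,0],"jaw":0.2},{"xyz":[0.4,-0.05,6.4],"twist":[0,0,0],"jaw":0.2},{"xyz":[0.4,-0.05,6.4],"twist":[0,0,0],"jaw":0.2},{"xyz":[0.4,-0.05,6.4],"twist":[0,0,0],"jaw":0.2}])

```text
time_s: 33.28
tool_pos: [0.5551, 0.1385, 0.2423]
tool_rot: [180.0, 0.0, 86.1]
force: [0.2, -0.0, -0.8]
grip_width: 0.0664
grasp_force: 0.0
```

Emit:
servo_tool(plan=[{"xyz":[0,0,-3],"twist":[0,0,0],"jaw":0.15},{"xyz":[0,0,-7],"twist":[0,0,0],"jaw":0.15},{"xyz":[0,0,-9.4],"twist":[0,0,0],"jaw":0.15},{"xyz":[0,0,-9.4],"twist":[0,0,0],"jaw":0.15},{"xyz":[0,0,-9.4],"twist":[0,0,0],"jaw":0.15}])

```text
time_s: 33.7
tool_pos: [0.5553, 0.1389, 0.3374]
tool_rot: [179.8, -0.0, 86.1]
force: [0.4, -0.9, -0.1]
grip_width: 0.074
grasp_force: 0.0
```

Run:
```python
from h import *
from cell import env
c=look(env,"scene","p6");show([r for r in olive(c,.08) if 50<r['y']<400 and r['x']>300])
t=look(env,"top","p6"); show(bars(t))
chain(env,[(575,-232.5,170,102)])
```

```text
{'x': 571.3, 'y': 223.7, 'L': 247.3, 'W': 67.9, 'ang': 86.2, 'px': [398.6, 226.4]}
{'x': 446.6, 'y': -371.0, 'L': 84.9, 'W': 50.1, 'ang': 74.7, 'px': [452.0, 236.5], 's': [454.6, -379.6]}
{'x': 562.9, 'y': 341.6, 'L': 73.4, 'W': 49.2, 'ang': 31.7, 'px': [173.0, 195.8], 's': [574.0, 323.2]}
{'x': 561.3, 'y': -363.1, 'L': 79.2, 'W': 47.5, 'ang': 20.5, 'px': [447.4, 191.6], 's': [561.3, -362.9]}
{'x': 574.6, 'y': -231.8, 'L': 82.1, 'W': 49.9, 'ang': -77.9, 'px': [396.5, 187.5], 's': [576.7, -233.5]}
[-36.85, 4.56, 0.1] twist -15.9 rows 8.9
```

Emit:
servo_tool(plan=[{"xyz":[-36.85,4.55,0.1],"twist":[0,0,-15.9],"jaw":0.15},{"xyz":[-36.85,4.55,0.1],"twist":[0,0,-15.9],"jaw":0.15},{"xyz":[-36.85,4.55,0.1],"twist":[0,0,-15.9],"jaw":0.15},{"xyz":[-36.85,4.55,0.1],"twist":[0,0,-15.9],"jaw":0.15},{"xyz":[-36.85,4.55,0.1],"twist":[0,0,-15.9],"jaw":0.15},{"xyz":[-36.85,4.55,0.1],"twist":[0,0,-15.9],"jaw":0.15},{"xyz":[-36.85,4.55,0.1],"twist":[0,0,-15.9],"jaw":0.15},{"xyz":[-36.85,4.55,0.1],"twist":[0,0,-15.9],"jaw":0.15},{"xyz":[-36.85,4.55,0.1],"twist":[0,0,-15.9],"jaw":0.15},{"xyz":[-36.85,4.55,0.1],"twist":[0,0,-15.9],"jaw":0.15}])

```text
time_s: 34.63
tool_pos: [0.5735, -0.244, 0.3317]
tool_rot: [-179.8, 0.1, 101.2]
force: [-0.5, -2.5, -0.4]
grip_width: 0.0742
grasp_force: 0.0
```

Emit:
servo_tool(plan=[{"xyz":[0,0,4],"twist":[0,0,0],"jaw":0.15},{"xyz":[0,0,8],"twist":[0,0,0],"jaw":0.15},{"xyz":[0,0,8],"twist":[0,0,0],"jaw":0.15},{"xyz":[0,0,8],"twist":[0,0,0],"jaw":0.15},{"xyz":[0,0,8],"twist":[0,0,0],"jaw":0.15}])

```text
time_s: 35.05
tool_pos: [0.5758, -0.2316, 0.2559]
tool_rot: [180.0, -0.0, 102.1]
force: [-0.3, 0.1, 1.6]
grip_width: 0.074
grasp_force: 0.0
```

Run:
```python
from h import *
from cell import env
chain(env,[(575,-232.7,25,102),(575,-232.7,170,102),(558.5,179,170,86)])
```

```text
[-0.09, -0.11, 6.69] twist 0.1 rows 1.6
[0.0, 0.0, -14.5] twist 0.0 rows 3.5
[40.61, 6.95, 0.0] twist 16.0 rows 9.9
```

Emit:
servo_tool(plan=[{"xyz":[-0.1,-0.1,3],"twist":[0,0,0],"jaw":0.15},{"xyz":[-0.1,-0.1,6.6],"twist":[0,0,0],"jaw":0.15},{"xyz":[-0.1,-0.1,6.6],"twist":[0,0,0],"jaw":0.15},{"xyz":[-0.1,-0.1,6.6],"twist":[0,0,0],"jaw":0.15},{"xyz":[-0.1,-0.1,6.6],"twist":[0,0,0],"jaw":1},{"xyz":[-0.1,-0.1,6.6],"twist":[0,0,0],"jaw":1},{"xyz":[-0.1,-0.1,6.6],"twist":[0,0,0],"jaw":1},{"xyz":[-0.1,-0.1,6.6],"twist":[0,0,0],"jaw":1},{"xyz":[-0.1,-0.1,6.6],"twist":[0,0,0],"jaw":1},{"xyz":[-0.1,-0.1,6.6],"twist":[0,0,0],"jaw":1}])

```text
time_s: 35.88
tool_pos: [0.5751, -0.2334, 0.1901]
tool_rot: [179.9, 0.1, 102.0]
force: [-0.3, -0.9, 5.0]
grip_width: 0.05
grasp_force: 30.0
```

Emit:
servo_tool(plan=[{"xyz":[0,0,0],"twist":[0,0,0],"jaw":1},{"xyz":[0,0,-3],"twist":[0,0,0],"jaw":1},{"xyz":[0,0,-7],"twist":[0,0,0],"jaw":1},{"xyz":[0,0,-11],"twist":[0,0,0],"jaw":1},{"xyz":[0,0,-14.5],"twist":[0,0,0],"jaw":1},{"xyz":[0,0,-14.5],"twist":[0,0,0],"jaw":1},{"xyz":[0,0,-14.5],"twist":[0,0,0],"jaw":1}])

```text
time_s: 36.47
tool_pos: [0.575, -0.2332, 0.3357]
tool_rot: [179.9, 0.1, 102.0]
force: [0.4, -0.4, -1.8]
grip_width: 0.0496
grasp_force: 30.0
```

Emit:
servo_tool(plan=[{"xyz":[40.6,6.95,0],"twist":[0,0,16],"jaw":1},{"xyz":[40.6,6.95,0],"twist":[0,0,16],"jaw":1},{"xyz":[40.6,6.95,0],"twist":[0,0,16],"jaw":1},{"xyz":[40.6,6.95,0],"twist":[0,0,16],"jaw":1},{"xyz":[40.6,6.95,0],"twist":[0,0,16],"jaw":1},{"xyz":[40.6,6.95,0],"twist":[0,0,16],"jaw":1},{"xyz":[40.6,6.95,0],"twist":[0,0,16],"jaw":1},{"xyz":[40.6,6.95,0],"twist":[0,0,16],"jaw":1},{"xyz":[40.6,6.95,0],"twist":[0,0,16],"jaw":1},{"xyz":[40.6,6.95,0],"twist":[0,0,16],"jaw":1}])

```text
time_s: 37.3
tool_pos: [0.5566, 0.1803, 0.3316]
tool_rot: [-179.8, 0.1, 86.1]
force: [0.4, 0.4, -0.7]
grip_width: 0.0497
grasp_force: 30.0
```

Emit:
servo_tool(plan=[{"xyz":[0,0,0],"twist":[0,0,0],"jaw":1},{"xyz":[0,0,0],"twist":[0,0,0],"jaw":1},{"xyz":[0,0,0],"twist":[0,0,0],"jaw":1},{"xyz":[0,0,0],"twist":[0,0,0],"jaw":1}])

```text
time_s: 37.63
tool_pos: [0.5583, 0.1762, 0.3323]
tool_rot: [-179.9, 0.1, 85.9]
force: [0.9, -0.4, -0.7]
grip_width: 0.0499
grasp_force: 30.0
```

Run:
```python
from h import *
from cell import env
chain(env,[(558.5,179,107,86)])
```

```text
[0.28, 0.0, 6.13] twist -0.1 rows 1.5
```

Emit:
servo_tool(plan=[{"xyz":[0.25,0,2.5],"twist":[0,0,0],"jaw":1},{"xyz":[0.25,0,4.5],"twist":[0,0,0],"jaw":1},{"xyz":[0.25,0,5.6],"twist":[0,0,0],"jaw":1},{"xyz":[0.25,0,6.1],"twist":[0,0,0],"jaw":1},{"xyz":[0.25,0,6.1],"twist":[0,0,0],"jaw":1},{"xyz":[0.25,0,6.1],"twist":[0,0,0],"jaw":1},{"xyz":[0.25,0,6.1],"twist":[0,0,0],"jaw":0.2},{"xyz":[0.25,0,6.1],"twist":[0,0,0],"jaw":0.2},{"xyz":[0.25,0,6.1],"twist":[0,0,0],"jaw":0.2},{"xyz":[0.25,0,6.1],"twist":[0,0,0],"jaw":0.2}])

```text
time_s: 38.47
tool_pos: [0.5584, 0.181, 0.2736]
tool_rot: [179.9, -0.0, 86.0]
force: [-1.0, 0.2, -0.1]
grip_width: 0.0666
grasp_force: 0.0
```

Emit:
servo_tool(plan=[{"xyz":[0,0,-3],"twist":[0,0,0],"jaw":0.15},{"xyz":[0,0,-6.3],"twist":[0,0,0],"jaw":0.15},{"xyz":[0,0,-6.3],"twist":[0,0,0],"jaw":0.15},{"xyz":[0,0,-6.3],"twist":[0,0,0],"jaw":0.15},{"xyz":[0,0,-6.3],"twist":[0,0,0],"jaw":0.15}])

```text
time_s: 38.88
tool_pos: [0.5581, 0.1807, 0.3358]
tool_rot: [180.0, 0.0, 86.0]
force: [0.7, -0.6, -0.0]
grip_width: 0.0742
grasp_force: 0.0
```

Run:
```python
from h import *
from cell import env
c=look(env,"scene","p7");show([r for r in olive(c,.08) if 50<r['y']<400 and r['x']>300])
t=look(env,"top","p7"); show(bars(t))
chain(env,[(561,-362.5,170,20.6)])
```

```text
{'x': 570.7, 'y': 223.5, 'L': 247.7, 'W': 68.7, 'ang': 86.0, 'px': [398.2, 226.3]}
{'x': 446.4, 'y': -370.5, 'L': 84.1, 'W': 49.5, 'ang': 74.6, 'px': [451.9, 236.6], 's': [451.8, -377.2]}
{'x': 558.0, 'y': 142.4, 'L': 81.8, 'W': 55.8, 'ang': 82.1, 'px': [249.9, 197.3], 's': [559.3, 143.2]}
{'x': 561.9, 'y': -363.4, 'L': 80.2, 'W': 48.6, 'ang': 20.6, 'px': [447.4, 191.4], 's': [559.5, -361.2]}
[-54.14, 4.08, 0.08] twist 65.4 rows 13.0
```

Emit:
servo_tool(plan=[{"xyz":[-54.1,4.1,0.1],"twist":[0,0,65.4],"jaw":0.15},{"xyz":[-54.1,4.1,0.1],"twist":[0,0,65.4],"jaw":0.15},{"xyz":[-54.1,4.1,0.1],"twist":[0,0,65.4],"jaw":0.15},{"xyz":[-54.1,4.1,0.1],"twist":[0,0,65.4],"jaw":0.15},{"xyz":[-54.1,4.1,0.1],"twist":[0,0,65.4],"jaw":0.15},{"xyz":[-54.1,4.1,0.1],"twist":[0,0,65.4],"jaw":0.15},{"xyz":[-54.1,4.1,0.1],"twist":[0,0,65.4],"jaw":0.15},{"xyz":[-54.1,4.1,0.1],"twist":[0,0,65.4],"jaw":0.15},{"xyz":[-54.1,4.1,0.1],"twist":[0,0,65.4],"jaw":0.15},{"xyz":[-54.1,4.1,0.1],"twist":[0,0,65.4],"jaw":0.15}])

```text
time_s: 39.82
tool_pos: [0.5599, -0.238, 0.3341]
tool_rot: [-180.0, 0.1, 20.3]
force: [1.0, -0.9, 1.2]
grip_width: 0.074
grasp_force: 0.0
```

Emit:
servo_tool(plan=[{"xyz":[0,0,0],"twist":[0,0,0],"jaw":0.15},{"xyz":[0,0,0],"twist":[0,0,0],"jaw":0.15},{"xyz":[0,0,0],"twist":[0,0,0],"jaw":0.15}])

```text
time_s: 40.07
tool_pos: [0.5605, -0.2355, 0.3339]
tool_rot: [-179.9, 0.0, 20.6]
force: [0.6, 0.9, -0.4]
grip_width: 0.0739
grasp_force: 0.0
```

Run:
```python
from h import *
from cell import env
chain(env,[(561,-362.5,170,20.6)])
c=look(env,"scene","p8");show([r for r in olive(c,.08) if 50<r['y']<400 and r['x']>300])
t=look(env,"top","p8"); show(bars(t))
z=lambda i:cv2.resize(i[:,:,::-1],None,fx=3,fy=3,interpolation=cv2.INTER_CUBIC)
cv2.imwrite("pics/p8.png",np.hstack([z(c["img"][165:295,325:455]),z(t["img"][130:260,155:285])]))
```

```text
[-4.43, 11.91, -0.01] twist 0.0 rows 3.0
{'x': 559.9, 'y': 224.4, 'L': 247.4, 'W': 90.4, 'ang': 86.0, 'px': [396.7, 224.6]}
```

View pics/p8.png

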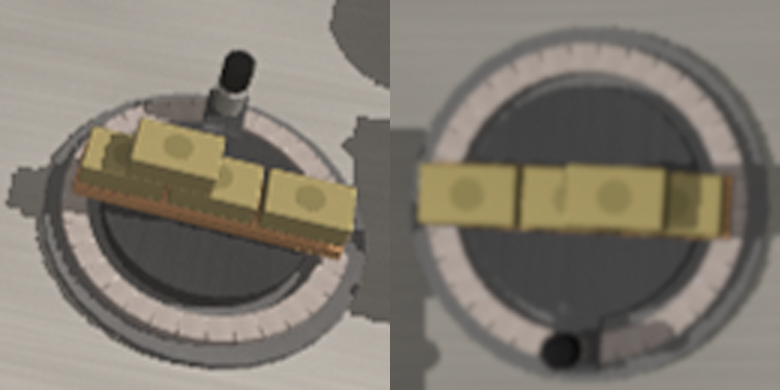

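The first course is full and the fourth bar sits astride the right joint. On to bar D.

Emit:
servo_tool(plan=[{"xyz":[-4.4,11.9,0],"twist":[0,0,0],"jaw":0.15},{"xyz":[-4.4,11.9,0],"twist":[0,0,0],"jaw":0.15},{"xyz":[-4.4,11.9,0],"twist":[0,0,0],"jaw":0.15},{"xyz":[-4.4,11.9,0],"twist":[0,0,0],"jaw":0.15},{"xyz":[-4.4,11.9,4],"twist":[0,0,0],"jaw":0.15},{"xyz":[-4.4,11.9,8],"twist":[0,0,0],"jaw":0.15},{"xyz":[-4.4,11.9,8],"twist":[0,0,0],"jaw":0.15},{"xyz":[-4.4,11.9,8],"twist":[0,0,0],"jaw":0.15},{"xyz":[-4.4,11.9,8],"twist":[0,0,0],"jaw":0.15}])

```text
time_s: 40.92
tool_pos: [0.5626, -0.3617, 0.2571]
tool_rot: [179.9, -0.1, 20.7]
force: [-0.1, -0.6, 1.0]
grip_width: 0.0742
grasp_force: 0.0
```

Run:
```python
from h import *
from cell import env
chain(env,[(561,-362,25,20.6),(561,-362,170,20.6),(564.3,263,170,86)])
```

```text
[-0.16, -0.03, 6.81] twist 0.1 rows 1.6
[0.0, 0.0, -14.5] twist 0.0 rows 3.5
[22.3, -58.39, -0.0] twist -65.4 rows 15.0
```

Emit:
servo_tool(plan=[{"xyz":[-0.15,0,3],"twist":[0,0,0],"jaw":0.15},{"xyz":[-0.15,0,6.7],"twist":[0,0,0],"jaw":0.15},{"xyz":[-0.15,0,6.7],"twist":[0,0,0],"jaw":0.15},{"xyz":[-0.15,0,6.7],"twist":[0,0,0],"jaw":0.15},{"xyz":[-0.15,0,6.7],"twist":[0,0,0],"jaw":1},{"xyz":[-0.15,0,6.7],"twist":[0,0,0],"jaw":1},{"xyz":[-0.15,0,6.7],"twist":[0,0,0],"jaw":1},{"xyz":[-0.15,0,6.7],"twist":[0,0,0],"jaw":1},{"xyz":[-0.15,0,6.7],"twist":[0,0,0],"jaw":1},{"xyz":[-0.15,0,6.7],"twist":[0,0,0],"jaw":1}])

```text
time_s: 41.75
tool_pos: [0.5605, -0.3633, 0.1895]
tool_rot: [179.9, -0.0, 20.6]
force: [-1.1, 1.8, 6.2]
grip_width: 0.0496
grasp_force: 30.0
```

Emit:
servo_tool(plan=[{"xyz":[0,0,0],"twist":[0,0,0],"jaw":1},{"xyz":[0,0,-3],"twist":[0,0,0],"jaw":1},{"xyz":[0,0,-7],"twist":[0,0,0],"jaw":1},{"xyz":[0,0,-11],"twist":[0,0,0],"jaw":1},{"xyz":[0,0,-14.5],"twist":[0,0,0],"jaw":1},{"xyz":[0,0,-14.5],"twist":[0,0,0],"jaw":1},{"xyz":[0,0,-14.5],"twist":[0,0,0],"jaw":1}])

```text
time_s: 42.33
tool_pos: [0.5607, -0.3634, 0.3357]
tool_rot: [179.8, -0.1, 20.6]
force: [0.1, 0.0, -2.3]
grip_width: 0.0498
grasp_force: 30.0
```

Emit:
servo_tool(plan=[{"xyz":[22.3,-58.4,0],"twist":[0,0,-65.4],"jaw":1},{"xyz":[22.3,-58.4,0],"twist":[0,0,-65.4],"jaw":1},{"xyz":[22.3,-58.4,0],"twist":[0,0,-65.4],"jaw":1},{"xyz":[22.3,-58.4,0],"twist":[0,0,-65.4],"jaw":1},{"xyz":[22.3,-58.4,0],"twist":[0,0,-65.4],"jaw":1},{"xyz":[22.3,-58.4,0],"twist":[0,0,-65.4],"jaw":1},{"xyz":[22.3,-58.4,0],"twist":[0,0,-65.4],"jaw":1},{"xyz":[22.3,-58.4,0],"twist":[0,0,-65.4],"jaw":1},{"xyz":[22.3,-58.4,0],"twist":[0,0,-65.4],"jaw":1},{"xyz":[22.3,-58.4,0],"twist":[0,0,-65.4],"jaw":1}])

```text
time_s: 43.17
tool_pos: [0.561, 0.0545, 0.3311]
tool_rot: [-179.8, 0.0, 86.3]
force: [1.5, 0.4, -2.4]
grip_width: 0.0499
grasp_force: 30.0
```

Emit:
servo_tool(plan=[{"xyz":[0,0,0],"twist":[0,0,0],"jaw":1},{"xyz":[0,0,0],"twist":[0,0,0],"jaw":1},{"xyz":[0,0,0],"twist":[0,0,0],"jaw":1},{"xyz":[0,0,0],"twist":[0,0,0],"jaw":1}])

```text
time_s: 43.5
tool_pos: [0.5621, 0.0513, 0.3318]
tool_rot: [-179.9, 0.1, 85.9]
force: [-0.6, -0.5, -0.6]
grip_width: 0.0499
grasp_force: 30.0
```

Run:
```python
from h import *
from cell import env
chain(env,[(564.3,263,170,86),(564.3,263,107,86)])
```

```text
[21.13, -1.31, -0.22] twist -0.1 rows 5.1
[0.0, -0.0, 6.3] twist 0.0 rows 1.5
```

Emit:
servo_tool(plan=[{"xyz":[21.1,-1.3,-0.3],"twist":[0,0,0],"jaw":1},{"xyz":[21.1,-1.3,-0.3],"twist":[0,0,0],"jaw":1},{"xyz":[21.1,-1.3,-0.3],"twist":[0,0,0],"jaw":1},{"xyz":[21.1,-1.3,-0.3],"twist":[0,0,0],"jaw":1},{"xyz":[21.1,-1.3,-0.3],"twist":[0,0,0],"jaw":1},{"xyz":[21.1,-1.3,-0.3],"twist":[0,0,0],"jaw":1},{"xyz":[21.1,-1.3,-0.3],"twist":[0,0,0],"jaw":1},{"xyz":[21.1,-1.3,-0.3],"twist":[0,0,0],"jaw":1},{"xyz":[21.1,-1.3,-0.3],"twist":[0,0,0],"jaw":1},{"xyz":[21.1,-1.3,-0.3],"twist":[0,0,0],"jaw":1}])

```text
time_s: 44.33
tool_pos: [0.565, 0.2619, 0.3356]
tool_rot: [-180.0, 0.1, 85.8]
force: [-0.2, -0.8, -1.3]
grip_width: 0.0499
grasp_force: 30.0
```

Run:
```python
from h import *
from cell import env
chain(env,[(564.3,264,107,86)])
```

```text
[0.21, -0.09, 6.46] twist -0.2 rows 1.5
```

Emit:
servo_tool(plan=[{"xyz":[0.2,-0.1,2.5],"twist":[0,0,0],"jaw":1},{"xyz":[0.2,-0.1,4.8],"twist":[0,0,0],"jaw":1},{"xyz":[0.2,-0.1,6],"twist":[0,0,0],"jaw":1},{"xyz":[0.2,-0.1,6.5],"twist":[0,0,0],"jaw":1},{"xyz":[0.2,-0.1,6.5],"twist":[0,0,0],"jaw":1},{"xyz":[0.2,-0.1,6.5],"twist":[0,0,0],"jaw":1},{"xyz":[0.2,-0.1,6.5],"twist":[0,0,0],"jaw":0.2},{"xyz":[0.2,-0.1,6.5],"twist":[0,0,0],"jaw":0.2},{"xyz":[0.2,-0.1,6.5],"twist":[0,0,0],"jaw":0.2},{"xyz":[0.2,-0.1,6.5],"twist":[0,0,0],"jaw":0.2}])

```text
time_s: 45.17
tool_pos: [0.5631, 0.267, 0.2716]
tool_rot: [180.0, -0.0, 86.0]
force: [-0.3, -0.1, -0.1]
grip_width: 0.066
grasp_force: 0.0
```

Emit:
servo_tool(plan=[{"xyz":[0,0,-3],"twist":[0,0,0],"jaw":0.15},{"xyz":[0,0,-6.5],"twist":[0,0,0],"jaw":0.15},{"xyz":[0,0,-6.5],"twist":[0,0,0],"jaw":0.15},{"xyz":[0,0,-6.5],"twist":[0,0,0],"jaw":0.15},{"xyz":[0,0,-6.5],"twist":[0,0,0],"jaw":0.15}])

```text
time_s: 45.58
tool_pos: [0.5629, 0.2667, 0.3359]
tool_rot: [180.0, 0.0, 86.0]
force: [-0.0, 0.5, 0.8]
grip_width: 0.074
grasp_force: 0.0
```

Run:
```python
from h import *
from cell import env
t=look(env,"top","p9"); show(bars(t))
chain(env,[(446,-373,170,74.6)])
```

```text
{'x': 446.3, 'y': -370.8, 'L': 83.5, 'W': 49.5, 'ang': 74.6, 'px': [452.7, 236.7], 's': [446.1, -373.7]}
[-64.61, -7.2, 0.12] twist 11.4 rows 15.6
```

Emit:
servo_tool(plan=[{"xyz":[-64.6,-7.2,0.1],"twist":[0,0,11.4],"jaw":0.15},{"xyz":[-64.6,-7.2,0.1],"twist":[0,0,11.4],"jaw":0.15},{"xyz":[-64.6,-7.2,0.1],"twist":[0,0,11.4],"jaw":0.15},{"xyz":[-64.6,-7.2,0.1],"twist":[0,0,11.4],"jaw":0.15},{"xyz":[-64.6,-7.2,0.1],"twist":[0,0,11.4],"jaw":0.15},{"xyz":[-64.6,-7.2,0.1],"twist":[0,0,11.4],"jaw":0.15},{"xyz":[-64.6,-7.2,0.1],"twist":[0,0,11.4],"jaw":0.15},{"xyz":[-64.6,-7.2,0.1],"twist":[0,0,11.4],"jaw":0.15},{"xyz":[-64.6,-7.2,0.1],"twist":[0,0,11.4],"jaw":0.15},{"xyz":[-64.6,-7.2,0.1],"twist":[0,0,11.4],"jaw":0.15}])

```text
time_s: 46.47
tool_pos: [0.4867, -0.1452, 0.3345]
tool_rot: [-179.9, 0.0, 74.6]
force: [1.0, -0.4, 0.7]
grip_width: 0.0738
grasp_force: 0.0
```

Emit:
servo_tool(plan=[{"xyz":[0,0,0],"twist":[0,0,0],"jaw":0.15},{"xyz":[0,0,0],"twist":[0,0,0],"jaw":0.15},{"xyz":[0,0,0],"twist":[0,0,0],"jaw":0.15}])

```text
time_s: 46.72
tool_pos: [0.4878, -0.1427, 0.3346]
tool_rot: [-179.9, -0.1, 74.6]
force: [-0.7, -0.3, 1.2]
grip_width: 0.0736
grasp_force: 0.0
```

Run:
```python
from h import *
from cell import env
chain(env,[(446,-373,170,74.6)])
c=look(env,"scene","p9b");show([r for r in olive(c,.11) if 50<r['y']<400 and r['x']>300])
t=look(env,"top","p9b"); show(bars(t,.03)); show([r for r in olive(t,.11) if r['y']>50])
```

```text
[-23.31, 2.09, 0.06] twist -0.0 rows 5.6
{'x': 581.6, 'y': 220.8, 'L': 239.4, 'W': 88.9, 'ang': 86.0, 'px': [398.9, 223.8]}
{'x': 445.1, 'y': -374.6, 'L': 78.6, 'W': 50.6, 'ang': 75.3, 'px': [453.6, 236.8], 's': [456.5, -367.7]}
{'x': 559.2, 'y': 215.5, 'L': 242.5, 'W': 54.6, 'ang': 85.6, 'px': [214.5, 195.7]}
```

Emit:
servo_tool(plan=[{"xyz":[-23.3,2.1,0],"twist":[0,0,0],"jaw":0.15},{"xyz":[-23.3,2.1,0],"twist":[0,0,0],"jaw":0.15},{"xyz":[-23.3,2.1,0],"twist":[0,0,0],"jaw":0.15},{"xyz":[-23.3,2.1,0],"twist":[0,0,0],"jaw":0.15},{"xyz":[-23.3,2.1,0],"twist":[0,0,0],"jaw":0.15},{"xyz":[-23.3,2.1,0],"twist":[0,0,0],"jaw":0.15},{"xyz":[-23.3,2.1,4],"twist":[0,0,0],"jaw":0.15},{"xyz":[-23.3,2.1,8],"twist":[0,0,0],"jaw":0.15},{"xyz":[-23.3,2.1,8],"twist":[0,0,0],"jaw":0.15},{"xyz":[-23.3,2.1,8],"twist":[0,0,0],"jaw":0.15}])

```text
time_s: 47.65
tool_pos: [0.4469, -0.3712, 0.254]
tool_rot: [-179.8, -0.2, 74.8]
force: [1.3, 0.3, 1.9]
grip_width: 0.0744
grasp_force: 0.0
```

Run:
```python
from h import *
from cell import env
chain(env,[(446,-373,25,74.8),(446,-373,180,74.8),(561,222,180,86)])
```

```text
[-0.19, -0.04, 6.5] twist 0.0 rows 1.6
[0.0, 0.0, -15.5] twist 0.0 rows 3.7
[60.43, -4.5, -0.0] twist -11.2 rows 14.5
```

Emit:
servo_tool(plan=[{"xyz":[-0.2,0,3],"twist":[0,0,0],"jaw":0.15},{"xyz":[-0.2,0,6.4],"twist":[0,0,0],"jaw":0.15},{"xyz":[-0.2,0,6.4],"twist":[0,0,0],"jaw":0.15},{"xyz":[-0.2,0,6.4],"twist":[0,0,0],"jaw":0.15},{"xyz":[-0.2,0,6.4],"twist":[0,0,0],"jaw":1},{"xyz":[-0.2,0,6.4],"twist":[0,0,0],"jaw":1},{"xyz":[-0.2,0,6.4],"twist":[0,0,0],"jaw":1},{"xyz":[-0.2,0,6.4],"twist":[0,0,0],"jaw":1},{"xyz":[-0.2,0,6.4],"twist":[0,0,0],"jaw":1},{"xyz":[-0.2,0,6.4],"twist":[0,0,0],"jaw":1}])

```text
time_s: 48.48
tool_pos: [0.4463, -0.3756, 0.1926]
tool_rot: [179.9, 0.1, 74.6]
force: [-0.9, 1.0, 6.5]
grip_width: 0.0499
grasp_force: 30.0
```

Emit:
servo_tool(plan=[{"xyz":[0,0,0],"twist":[0,0,0],"jaw":1},{"xyz":[0,0,-3],"twist":[0,0,0],"jaw":1},{"xyz":[0,0,-7],"twist":[0,0,0],"jaw":1},{"xyz":[0,0,-11],"twist":[0,0,0],"jaw":1},{"xyz":[0,0,-15.5],"twist":[0,0,0],"jaw":1},{"xyz":[0,0,-15.5],"twist":[0,0,0],"jaw":1},{"xyz":[0,0,-15.5],"twist":[0,0,0],"jaw":1}])

```text
time_s: 49.07
tool_pos: [0.4469, -0.3755, 0.3495]
tool_rot: [179.7, 0.2, 74.6]
force: [-0.3, 0.4, -1.9]
grip_width: 0.0497
grasp_force: 30.0
```

Emit:
servo_tool(plan=[{"xyz":[60.4,-4.5,0],"twist":[0,0,-11.2],"jaw":1},{"xyz":[60.4,-4.5,0],"twist":[0,0,-11.2],"jaw":1},{"xyz":[60.4,-4.5,0],"twist":[0,0,-11.2],"jaw":1},{"xyz":[60.4,-4.5,0],"twist":[0,0,-11.2],"jaw":1},{"xyz":[60.4,-4.5,0],"twist":[0,0,-11.2],"jaw":1},{"xyz":[60.4,-4.5,0],"twist":[0,0,-11.2],"jaw":1},{"xyz":[60.4,-4.5,0],"twist":[0,0,-11.2],"jaw":1},{"xyz":[60.4,-4.5,0],"twist":[0,0,-11.2],"jaw":1},{"xyz":[60.4,-4.5,0],"twist":[0,0,-11.2],"jaw":1},{"xyz":[60.4,-4.5,0],"twist":[0,0,-11.2],"jaw":1}])

```text
time_s: 49.9
tool_pos: [0.5256, 0.035, 0.3446]
tool_rot: [-179.8, 0.1, 85.8]
force: [1.2, -0.8, -1.2]
grip_width: 0.0498
grasp_force: 30.0
```

Emit:
servo_tool(plan=[{"xyz":[0,0,0],"twist":[0,0,0],"jaw":1},{"xyz":[0,0,0],"twist":[0,0,0],"jaw":1},{"xyz":[0,0,0],"twist":[0,0,0],"jaw":1},{"xyz":[0,0,0],"twist":[0,0,0],"jaw":1}])

```text
time_s: 50.23
tool_pos: [0.5261, 0.0317, 0.3452]
tool_rot: [-179.9, 0.0, 85.7]
force: [-0.1, -0.8, -1.7]
grip_width: 0.05
grasp_force: 30.0
```

Run:
```python
from h import *
from cell import env
chain(env,[(561,222,180,86),(561,222,137,86)])
```

```text
[19.24, 2.04, 0.12] twist -0.3 rows 4.6
[0.0, -0.0, 4.3] twist 0.0 rows 1.0
```

Emit:
servo_tool(plan=[{"xyz":[19,2.0,-0.3],"twist":[0,0,-0.3],"jaw":1},{"xyz":[19,2.0,-0.3],"twist":[0,0,-0.3],"jaw":1},{"xyz":[19,2.0,-0.3],"twist":[0,0,-0.3],"jaw":1},{"xyz":[19,2.0,-0.3],"twist":[0,0,-0.3],"jaw":1},{"xyz":[19,2.0,-0.3],"twist":[0,0,-0.3],"jaw":1},{"xyz":[19,2.0,-0.3],"twist":[0,0,-0.3],"jaw":1},{"xyz":[19,2.0,-0.3],"twist":[0,0,-0.3],"jaw":1},{"xyz":[19,2.0,-0.3],"twist":[0,0,-0.3],"jaw":1},{"xyz":[19,2.0,-0.3],"twist":[0,0,-0.3],"jaw":1}])

```text
time_s: 50.98
tool_pos: [0.5611, 0.2187, 0.3488]
tool_rot: [-180.0, 0.1, 85.9]
force: [-0.1, -0.6, -1.3]
grip_width: 0.0495
grasp_force: 30.0
```

Run:
```python
from h import *
from cell import env
chain(env,[(561,220.5,138.8,86)])
```

```text
[0.18, -0.02, 4.6] twist -0.1 rows 1.1
```

Emit:
servo_tool(plan=[{"xyz":[0,0,2],"twist":[0,0,0],"jaw":1},{"xyz":[0,0,3.6],"twist":[0,0,0],"jaw":1},{"xyz":[0,0,4.3],"twist":[0,0,0],"jaw":1},{"xyz":[0,0,4.6],"twist":[0,0,0],"jaw":1},{"xyz":[0,0,4.6],"twist":[0,0,0],"jaw":1},{"xyz":[0,0,4.6],"twist":[0,0,0],"jaw":1},{"xyz":[0,0,4.6],"twist":[0,0,0],"jaw":1}])

```text
time_s: 51.57
tool_pos: [0.5606, 0.2214, 0.3041]
tool_rot: [179.9, -0.0, 86.1]
force: [0.2, 0.5, -1.7]
grip_width: 0.0499
grasp_force: 30.0
```

Emit:
servo_tool(plan=[{"xyz":[0,0,0.15],"twist":[0,0,0],"jaw":1},{"xyz":[0,0,0.15],"twist":[0,0,0],"jaw":1},{"xyz":[0,0,0.15],"twist":[0,0,0],"jaw":1},{"xyz":[0,0,0.15],"twist":[0,0,0],"jaw":0.2},{"xyz":[0,0,0.15],"twist":[0,0,0],"jaw":0.2},{"xyz":[0,0,0.15],"twist":[0,0,0],"jaw":0.2},{"xyz":[0,0,0.15],"twist":[0,0,0],"jaw":0.2}])

```text
time_s: 52.15
tool_pos: [0.5601, 0.2217, 0.3017]
tool_rot: [-180.0, 0.0, 86.1]
force: [-0.1, -0.1, 0.3]
grip_width: 0.0662
grasp_force: 0.0
```

Emit:
servo_tool(plan=[{"xyz":[0,0,-3],"twist":[0,0,0],"jaw":0.1},{"xyz":[0,0,-6],"twist":[0,0,0],"jaw":0},{"xyz":[0,0,-8],"twist":[0,0,0],"jaw":0},{"xyz":[0,0,-8],"twist":[0,0,0],"jaw":0},{"xyz":[0,0,-8],"twist":[0,0,0],"jaw":0}])

```text
time_s: 52.57
tool_pos: [0.5604, 0.2219, 0.3829]
tool_rot: [179.9, -0.0, 86.1]
force: [0.3, -1.2, -0.6]
grip_width: 0.0857
grasp_force: 0.0
```

Run:
```python
from h import *
from cell import env
chain(env,[(436.7,228.9,200,176),(436.7,228.9,92,176)])
```

```text
[-0.14, -12.39, 1.89] twist -89.9 rows 12.6
[0.0, -0.0, 10.8] twist 0.0 rows 2.6
```

Emit:
servo_tool(plan=[{"xyz":[-0.1,-12.4,0],"twist":[0,0,-89.9],"jaw":0},{"xyz":[-0.1,-12.4,0],"twist":[0,0,-89.9],"jaw":0},{"xyz":[-0.1,-12.4,0],"twist":[0,0,-89.9],"jaw":0},{"xyz":[-0.1,-12.4,0],"twist":[0,0,-89.9],"jaw":0},{"xyz":[-0.1,-12.4,0],"twist":[0,0,-89.9],"jaw":0},{"xyz":[-0.1,-12.4,0],"twist":[0,0,-89.9],"jaw":0},{"xyz":[-0.1,-12.4,0],"twist":[0,0,-89.9],"jaw":0},{"xyz":[-0.1,-12.4,0],"twist":[0,0,-89.9],"jaw":0},{"xyz":[-0.1,-12.4,0],"twist":[0,0,-89.9],"jaw":0},{"xyz":[-0.1,-12.4,0],"twist":[0,0,-89.9],"jaw":0}])

```text
time_s: 53.4
tool_pos: [0.436, 0.2284, 0.3806]
tool_rot: [-179.9, -0.1, 157.2]
force: [-0.7, 0.1, 0.2]
grip_width: 0.0869
grasp_force: 0.0
```

Emit:
servo_tool(plan=[{"xyz":[0,0,0],"twist":[0,0,0],"jaw":0},{"xyz":[0,0,0],"twist":[0,0,0],"jaw":0},{"xyz":[0,0,0],"twist":[0,0,0],"jaw":0}])

```text
time_s: 53.65
tool_pos: [0.4363, 0.2288, 0.3813]
tool_rot: [-180.0, -0.1, 156.7]
force: [-0.5, 1.4, -0.2]
grip_width: 0.0872
grasp_force: 0.0
```

Run:
```python
from h import *
from cell import env
chain(env,[(436.7,228.9,200,176),(436.7,228.9,92,176)])
c=look(env,"scene","pa"); t=look(env,"top","pa")
z=lambda i:cv2.resize(i[:,:,::-1],None,fx=3,fy=3,interpolation=cv2.INTER_CUBIC)
cv2.imwrite("pics/pa.png",np.hstack([z(c["img"][145:295,325:455]),z(t["img"][120:270,155:285])]))
```

```text
[-0.04, 0.03, 1.73] twist -19.3 rows 2.7
[0.0, -0.0, 10.8] twist 0.0 rows 2.6
```

View pics/pa.png

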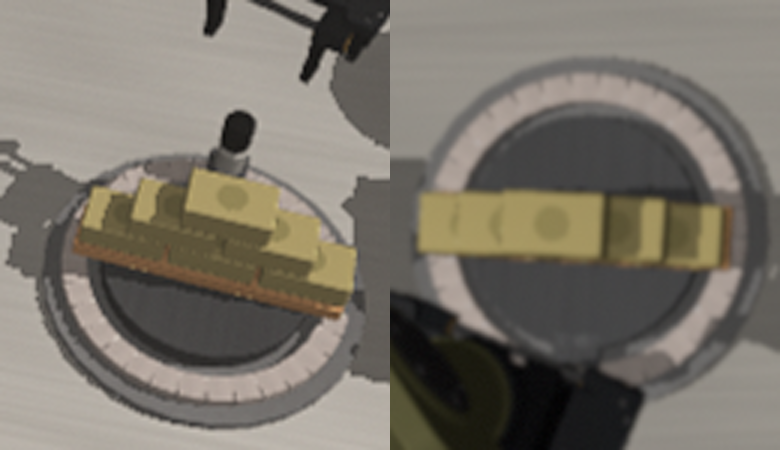

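The full pyramid (3-2-1) stands on the board, square and centred. Now I'll grip the knob again.

Emit:
servo_tool(plan=[{"xyz":[0,0,1],"twist":[0,0,-7],"jaw":0},{"xyz":[0,0,2],"twist":[0,0,-14],"jaw":0},{"xyz":[0,0,3],"twist":[0,0,-19.3],"jaw":0},{"xyz":[0,0,6],"twist":[0,0,-19.3],"jaw":0},{"xyz":[0,0,6],"twist":[0,0,-19.3],"jaw":0},{"xyz":[0,0,6],"twist":[0,0,-19.3],"jaw":0},{"xyz":[0,0,6],"twist":[0,0,-19.3],"jaw":0}])

```text
time_s: 54.33
tool_pos: [0.4366, 0.2295, 0.3228]
tool_rot: [179.9, 0.0, 176.2]
force: [-0.7, 0.6, 0.4]
grip_width: 0.0872
grasp_force: 0.0
```

Run:
```python
from h import *
from cell import env
chain(env,[(437,228.5,92,176)])
```

```text
[-0.05, -0.1, 6.68] twist 0.2 rows 1.6
```

Emit:
servo_tool(plan=[{"xyz":[-0.1,-0.1,3],"twist":[0,0,0],"jaw":0},{"xyz":[-0.1,-0.1,6.6],"twist":[0,0,0],"jaw":0},{"xyz":[-0.1,-0.1,6.6],"twist":[0,0,0],"jaw":0},{"xyz":[-0.1,-0.1,6.6],"twist":[0,0,0],"jaw":1},{"xyz":[-0.1,-0.1,6.6],"twist":[0,0,0],"jaw":1},{"xyz":[-0.1,-0.1,6.6],"twist":[0,0,0],"jaw":1},{"xyz":[-0.1,-0.1,6.6],"twist":[0,0,0],"jaw":1},{"xyz":[-0.1,-0.1,6.6],"twist":[0,0,0],"jaw":1},{"xyz":[-0.1,-0.1,6.6],"twist":[0,0,0],"jaw":1},{"xyz":[-0.1,-0.1,6.6],"twist":[0,0,0],"jaw":1}], newtons=40)

```text
time_s: 55.17
tool_pos: [0.4376, 0.228, 0.2564]
tool_rot: [180.0, 0.0, 176.2]
force: [-1.0, -0.6, -0.3]
grip_width: 0.0479
grasp_force: 0.0
```

Emit:
servo_tool(plan=[{"xyz":[-0.1,-0.1,0],"twist":[0,0,0],"jaw":1},{"xyz":[-0.1,-0.1,0],"twist":[0,0,0],"jaw":1},{"xyz":[-0.1,-0.1,0],"twist":[0,0,0],"jaw":1},{"xyz":[-0.1,-0.1,0],"twist":[0,0,0],"jaw":1},{"xyz":[-0.1,-0.1,0],"twist":[0,0,0],"jaw":1},{"xyz":[-0.1,-0.1,0],"twist":[0,0,0],"jaw":1}])

```text
time_s: 55.67
tool_pos: [0.4384, 0.2289, 0.2562]
tool_rot: [179.7, 0.1, 176.3]
force: [3.0, 7.4, -5.0]
grip_width: 0.0289
grasp_force: 40.0
```

Emit:
servo_tool(plan=[{"xyz":[0,0,-0.6],"twist":[0,0,0],"jaw":1},{"xyz":[0,0,-1.2],"twist":[0,0,0],"jaw":1},{"xyz":[0,0,-1.8],"twist":[0,0,0],"jaw":1},{"xyz":[0,0,-1.8],"twist":[0,0,0],"jaw":1},{"xyz":[0,0,-1.8],"twist":[0,0,0],"jaw":1},{"xyz":[0,0,-1.8],"twist":[0,0,0],"jaw":1}])

```text
time_s: 56.17
tool_pos: [0.4383, 0.2288, 0.2739]
tool_rot: [179.6, 0.1, 176.3]
force: [2.6, 7.6, -8.4]
grip_width: 0.0289
grasp_force: 40.0
```

Emit:
servo_tool(plan=[{"xyz":[0,0.22,0],"twist":[0,0,1],"jaw":1},{"xyz":[-0.01,0.55,0],"twist":[0,0,2.5],"jaw":1},{"xyz":[-0.04,0.98,0],"twist":[0,0,4.5],"jaw":1},{"xyz":[-0.09,1.52,0],"twist":[0,0,7],"jaw":1},{"xyz":[-0.19,2.17,0],"twist":[0,0,10],"jaw":1},{"xyz":[-0.32,2.81,0],"twist":[0,0,13],"jaw":1},{"xyz":[-0.48,3.45,0],"twist":[0,0,16],"jaw":1},{"xyz":[-0.68,4.07,0],"twist":[0,0,19],"jaw":1},{"xyz":[-0.91,4.68,0],"twist":[0,0,22],"jaw":1},{"xyz":[-1.17,5.28,0],"twist":[0,0,25],"jaw":1}])

```text
time_s: 57.0
tool_pos: [0.4531, 0.2793, 0.2727]
tool_rot: [180.0, -0.1, 151.2]
force: [2.2, 3.0, -8.4]
grip_width: 0.0292
grasp_force: 40.0
```

Emit:
servo_tool(plan=[{"xyz":[-0.02,0.65,0],"twist":[0,0,3],"jaw":1},{"xyz":[-0.07,1.31,0],"twist":[0,0,6],"jaw":1},{"xyz":[-0.15,1.96,0],"twist":[0,0,9],"jaw":1},{"xyz":[-0.27,2.6,0],"twist":[0,0,12],"jaw":1},{"xyz":[-0.43,3.24,0],"twist":[0,0,15],"jaw":1},{"xyz":[-0.61,3.86,0],"twist":[0,0,18],"jaw":1},{"xyz":[-0.83,4.48,0],"twist":[0,0,21],"jaw":1},{"xyz":[-1.08,5.08,0],"twist":[0,0,24],"jaw":1},{"xyz":[-1.36,5.67,0],"twist":[0,0,27],"jaw":1},{"xyz":[-1.67,6.25,0],"twist":[0,0,30],"jaw":1}])

```text
time_s: 57.83
tool_pos: [0.4975, 0.3262, 0.2722]
tool_rot: [-179.9, -0.1, 121.2]
force: [-0.1, 2.8, -8.5]
grip_width: 0.0292
grasp_force: 40.0
```

Emit:
servo_tool(plan=[{"xyz":[-0.02,0.65,0],"twist":[0,0,3],"jaw":1},{"xyz":[-0.07,1.31,0],"twist":[0,0,6],"jaw":1},{"xyz":[-0.15,1.96,0],"twist":[0,0,9],"jaw":1},{"xyz":[-0.27,2.6,0],"twist":[0,0,12],"jaw":1},{"xyz":[-0.43,3.24,0],"twist":[0,0,15],"jaw":1},{"xyz":[-0.61,3.86,0],"twist":[0,0,18],"jaw":1},{"xyz":[-0.83,4.48,0],"twist":[0,0,21],"jaw":1},{"xyz":[-1.08,5.08,0],"twist":[0,0,24],"jaw":1}])

```text
time_s: 58.5
tool_pos: [0.5465, 0.3435, 0.2718]
tool_rot: [-179.8, -0.1, 97.2]
force: [0.1, 2.4, -7.8]
grip_width: 0.0287
grasp_force: 40.0
```

Emit:
servo_tool(plan=[{"xyz":[-0.01,0.55,0],"twist":[0,0,2.5],"jaw":1},{"xyz":[-0.05,1.09,0],"twist":[0,0,5],"jaw":1},{"xyz":[-0.09,1.52,0],"twist":[0,0,7],"jaw":1},{"xyz":[-0.15,1.85,0],"twist":[0,0,8.5],"jaw":1},{"xyz":[-0.19,2.1,0],"twist":[0,0,9.8],"jaw":1},{"xyz":[-0.22,2.3,0],"twist":[0,0,10.6],"jaw":1},{"xyz":[-0.24,2.45,0],"twist":[0,0,11.2],"jaw":1},{"xyz":[-0.24,2.6,0],"twist":[0,0,11.2],"jaw":1},{"xyz":[-0.24,2.7,0],"twist":[0,0,11.2],"jaw":1},{"xyz":[-0.24,2.7,0],"twist":[0,0,11.2],"jaw":1}])

```text
time_s: 59.33
tool_pos: [0.5718, 0.3446, 0.2721]
tool_rot: [-179.6, 0.1, 86.1]
force: [-5.2, 3.0, -7.7]
grip_width: 0.0293
grasp_force: 40.1
```

Emit:
servo_tool(plan=[{"xyz":[0,0,0.6],"twist":[0,0,0],"jaw":1},{"xyz":[0,0,1.2],"twist":[0,0,0],"jaw":1},{"xyz":[0,0,1.7],"twist":[0,0,0],"jaw":1},{"xyz":[0,0,1.7],"twist":[0,0,0],"jaw":1},{"xyz":[0,0,1.7],"twist":[0,0,0],"jaw":0},{"xyz":[0,0,1.7],"twist":[0,0,0],"jaw":0},{"xyz":[0,0,1.7],"twist":[0,0,0],"jaw":0},{"xyz":[0,0,1.7],"twist":[0,0,0],"jaw":0},{"xyz":[0,0,1.7],"twist":[0,0,0],"jaw":0},{"xyz":[0,0,1.7],"twist":[0,0,0],"jaw":0}])

```text
time_s: 60.17
tool_pos: [0.5751, 0.3431, 0.2575]
tool_rot: [179.9, -0.0, 85.9]
force: [0.1, 0.3, -0.4]
grip_width: 0.0615
grasp_force: 0.0
```

Emit:
servo_tool(plan=[{"xyz":[0,0,-3],"twist":[0,0,0],"jaw":0},{"xyz":[0,0,-7],"twist":[0,0,0],"jaw":0},{"xyz":[0,0,-11],"twist":[0,0,0],"jaw":0},{"xyz":[0,0,-15],"twist":[0,0,0],"jaw":0},{"xyz":[0,0,-15],"twist":[0,0,0],"jaw":0},{"xyz":[0,0,-15],"twist":[0,0,0],"jaw":0},{"xyz":[0,0,-15],"twist":[0,0,0],"jaw":0}])

```text
time_s: 60.75
tool_pos: [0.5744, 0.3433, 0.4067]
tool_rot: [180.0, 0.0, 86.0]
force: [-0.1, -0.3, -1.0]
grip_width: 0.0866
grasp_force: 0.0
```

Run:
```python
from h import *
from cell import env
c=look(env,"scene","pb"); t=look(env,"top","pb")
z=lambda i:cv2.resize(i[:,:,::-1],None,fx=3,fy=3,interpolation=cv2.INTER_CUBIC)
cv2.imwrite("pics/pb.png",np.hstack([z(c["img"][145:295,325:455]),z(t["img"][120:270,155:285])]))
show([r for r in olive(t,.08) if r['y']>50]); print(env.get_obs()["force"])
```

```text
{'x': 105.7, 'y': 169.3, 'L': 105.9, 'W': 30.8, 'ang': 32.0, 'px': [237.6, 381.3]}
{'x': 392.4, 'y': 422.5, 'L': 596.5, 'W': 37.6, 'ang': 44.6, 'px': [132.8, 266.5]}
{'x': 588.6, 'y': 675.8, 'L': 81.1, 'W': 20.5, 'ang': 44.5, 'px': [29.9, 188.7]}
{'x': 563.9, 'y': 228.3, 'L': 247.0, 'W': 66.5, 'ang': -3.7, 'px': [212.0, 194.8]}
[ 0.41443642  0.1204878  -0.23727652]
```

View pics/pb.png

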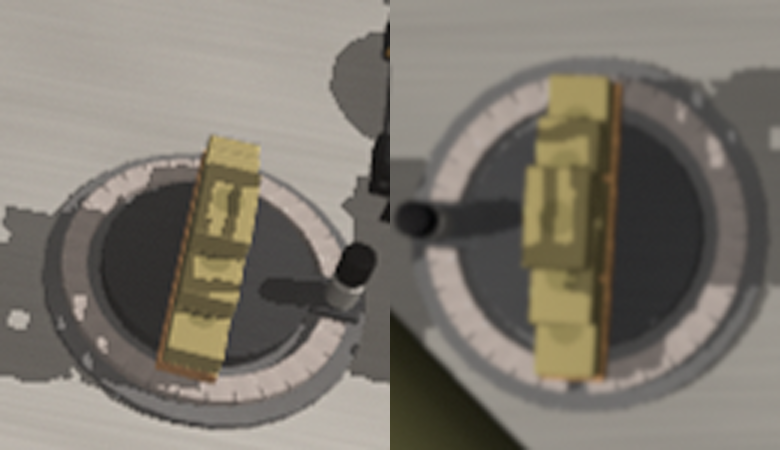

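The stack is intact and the board is back at its drying angle. The knob is at scene pixel (444,233), where it was at the start, so the plunger is home. The gripper is clear.

```bash
python3 -c "
from cell import env
print(env.sign_off())"
```

```text
the job is handed in; nothing more can be done
None
```

I handed the job in: all six bars stand in a 3-2-1 stack on the board, the table is back in the drying position with the plunger looking home in the last picture, and no bottle was knocked over. One bar was knocked off the board mid-run and I re-laid it. The sign-off returned no verdict.

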